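# Close two terminal housings with their matching hook-in covers and lock them

### The job

Close both open terminal housings on the bench, each with the cover of its own colour: draw out the housing's slide catch, hook the cover's bare rear tongue under the folded rear lip with the front raised, and lower the front until the cover lies flat on the rims, flanges inside. Then push the catch fully home over the cover. Do not force the covers, and leave the red cover and everything else on the bench where it is.

Things in the scene. Friction and masses are not known exactly. Their poses are not given: they have to be found in the camera images.
- housing_blue: Blue sheet-metal terminal housing bolted to the bench, open on top: 116 deep (x), 132 wide (y), walls 3, front and side rims 60 high, inside 110 by 126. Origin on the table under its centre, x towards its rear wall, z up. The opening is 9 mm too short for its cover to go in level: front raised 5 to 18 degrees, tongue under the rear lip, then front down
- housing_yellow: Yellow sheet-metal terminal housing bolted to the bench, open on top: 116 deep (x), 106 wide (y), walls 3, front and side rims 60 high, inside 110 by 100. Origin on the table under its centre, x towards its rear wall, z up. The opening is 9 mm too short for its cover to go in level: front raised 5 to 18 degrees, tongue under the rear lip, then front down
- cover_blue: Blue sheet-metal cover, dark louvre strips, fits the blue housing. Plate 113 long (x), 136 wide (y), 3 thick, 9 deep flanges turned down under front and sides; the rear 19.5 is a bare tongue. Lies on its flanges: origin on the table under the plate's centre, x towards the tongue edge, z up; plate underside z 9, top z 12. Black bow handle across the middle. 240 to 390 g
- cover_yellow: Yellow sheet-metal cover, plain, fits the yellow housing. Plate 113 long (x), 110 wide (y), 3 thick, 9 deep flanges turned down under front and sides; the rear 19.5 is a bare tongue. Lies on its flanges: origin on the table under the plate's centre, x towards the tongue edge, z up; plate underside z 9, top z 12. Black bow handle across the middle. 240 to 390 g
- cover_red: Red sheet-metal cover with two dark strips, same size as the blue one; belongs to another job; bystander. Origin on the table under its centre
- housing_blue_seat (a point): where the blue cover's tongue point lies when home: inner face of the rear wall, mid-width, height of the rims (55 behind the housing's origin, 60 up); axes as the housing's. Home, the cover lies flat on the rims with its flanges inside the walls (2 mm play each side, 3 at the front)
- housing_blue_lip (a point): middle of the lower front edge of the blue housing's lip: the rear wall rises to 71 and is folded forward along the full width, overhanging 12 over the inside; underside 68 high (8 above the side rims), top 71; axes as the housing's
- catch_blue (a joint): slide catch on the blue housing's left (+y) wall, near the front: 0 = shut, the bolt reaches 6 mm inwards past the wall's outer face, 2 mm above a seated cover's top, and keeps a cover from going down; 0.016 m = drawn fully out, clear of the cover by 8 mm. Moves along the housing's y with about 3 N of friction and stays where it is left
- catch_blue_tab (a point): point on the black upright thumb tab of the blue housing's catch: tab 24 long (x), 6 thick (y), 69 to 95 mm above the table, this point at mid-thickness, 85 up; moves with the catch. Shut, it lies 83 to the left (+y) and 30 in front of the housing's origin; axes as the housing's
- cover_blue_tongue (a point): middle of the blue cover's rear (tongue) edge, on the plate's underside (56.5 behind the cover's origin, 9 up); axes as the cover's. Front flange: outer face 50.5 in front of the origin; side flanges: outer faces 122 apart, ending 19.5 short of the tongue edge. Slid while pressed on the rims the tongue jams: keep it 1 to 3 mm clear
- cover_blue_handle (a point): centre of the blue cover's black handle bar: bar along the cover's y, 76 long, 12 thick (x), 14 high, 42 above the cover's origin (30 above the plate's top), on two 10 wide legs at its ends; axes as the cover's
- housing_yellow_seat (a point): where the yellow cover's tongue point lies when home: inner face of the rear wall, mid-width, height of the rims (55 behind the housing's origin, 60 up); axes as the housing's. Home, the cover lies flat on the rims with its flanges inside the walls (2 mm play each side, 3 at the front)
- housing_yellow_lip (a point): middle of the lower front edge of the yellow housing's lip: the rear wall rises to 71 and is folded forward along the full width, overhanging 12 over the inside; underside 68 high (8 above the side rims), top 71; axes as the housing's
- catch_yellow (a joint): slide catch on the yellow housing's left (+y) wall, near the front: 0 = shut, the bolt reaches 6 mm inwards past the wall's outer face, 2 mm above a seated cover's top, and keeps a cover from going down; 0.016 m = drawn fully out, clear of the cover by 8 mm. Moves along the housing's y with about 3 N of friction and stays where it is left
- catch_yellow_tab (a point): point on the black upright thumb tab of the yellow housing's catch: tab 24 long (x), 6 thick (y), 69 to 95 mm above the table, this point at mid-thickness, 85 up; moves with the catch. Shut, it lies 70 to the left (+y) and 30 in front of the housing's origin; axes as the housing's
- cover_yellow_tongue (a point): middle of the yellow cover's rear (tongue) edge, on the plate's underside (56.5 behind the cover's origin, 9 up); axes as the cover's. Front flange: outer face 50.5 in front of the origin; side flanges: outer faces 96 apart, ending 19.5 short of the tongue edge. Slid while pressed on the rims the tongue jams: keep it 1 to 3 mm clear
- cover_yellow_handle (a point): centre of the yellow cover's black handle bar: bar along the cover's y, 76 long, 12 thick (x), 14 high, 42 above the cover's origin (30 above the plate's top), on two 10 wide legs at its ends; axes as the cover's
- flask: red drinking flask, 235 tall, 72 across; bystander, origin under its centre (tools: mid-length)
- mug: dark travel mug, 150 tall, 80 across; bystander, origin under its centre (tools: mid-length)
- screwdriver: green screwdriver lying flat; bystander, origin under its centre (tools: mid-length)
- wrench: steel wrench lying flat; bystander, origin under its centre (tools: mid-length)
- screw_bin: small blue bin, 70 by 110 by 50; bystander, origin under its centre (tools: mid-length)
- foam_pad: black rubber pad, 70 by 100 by 12; bystander, origin under its centre (tools: mid-length)
- carton: cardboard carton, 90 by 120 by 70; bystander, origin under its centre (tools: mid-length)

How it is judged:
At the end, for the whole second after the job is handed in: Each cover sits in the housing of its colour: tongue point within 6 mm in front of (2 behind) the seat point, 4 mm sideways, 2.5 mm in height; level within 0.025 rad, square within 0.06 rad; catch shut within 3 mm; covers at rest; red cover within 20 mm of its start (x of cover_blue_tongue in the frame of housing_blue_seat between -0.006 and 0.002 m and y of cover_blue_tongue in the frame of housing_blue_seat between -0.004 and 0.004 m and z of cover_blue_tongue in the frame of housing_blue_seat between -0.0025 and 0.0025 m and angle between each of cover_blue, cover_yellow's own z axis and vertical below 0.025 rad and angle between the x axis of cover_blue and the x axis of housing_blue, either way round below 0.06 rad and value of joint each of catch_blue, catch_yellow below 0.003 m and linear speed of each of cover_blue, cover_yellow below 0.02 m/s and x of cover_yellow_tongue in the frame of housing_yellow_seat between -0.006 and 0.002 m and y of cover_yellow_tongue in the frame of housing_yellow_seat between -0.004 and 0.004 m and z of cover_yellow_tongue in the frame of housing_yellow_seat between -0.0025 and 0.0025 m and angle between the x axis of cover_yellow and the x axis of housing_yellow, either way round below 0.06 rad and distance of cover_red from where it was at the start of the episode below 0.02 m); the robot touches nothing.
It fails at once if a bystander or the red cover is shifted by more than 20 mm (distance of any of cover_red, flask, mug, screwdriver, wrench, screw_bin, foam_pad, carton from where it was at the start of the episode above 0.02 m).
It fails at once if a cover is forced against a housing (over 120 N) (contact force between any of cover_blue, cover_yellow and housing_blue above 120 N or contact force between any of cover_blue, cover_yellow and housing_yellow above 120 N).
It also fails if it takes over 72 s, if anything falls off the work surface, if the arm or the gripper's body presses on something with over 40 N, if the wrist force passes 120 N, or if a joint passes its speed limit or range.

### The arm

A 7-joint arm with a two-finger parallel gripper is mounted at the origin on the work surface. World frame = base frame: x ahead of the robot, y to its left, z up, the work surface at z = 0. Lengths are in m, angles in rad, forces in N, time in s.
With the tool pointing down it reaches from about 0.4 to 0.9 m from the base axis. Payload 5.5 kg.
Tool frame: the origin (TCP) lies on the mounting face of the last link; the fingertips stand 173 mm ahead of it and the grasp point (between the pads) lies 155 mm ahead of it; z points along the fingers, y is the line along which they close (so a half turn about z gives the same grasp; the last joint's range is limited). The gripper opens to 85 mm and grips with 20 to 120 N. Pads are 22 mm wide; open, the fingers measure 114 mm over their backs; the gripper's body (76 mm by 85 mm) begins 54 mm behind the grasp point. The pads swing forward as they close: fully open they stand 13 mm farther back than shut.
Start: joints at [1.541, 0.501, -0.427, 1.55, 0.221, 1.138, -0.21], TCP at [0.188, -0.622, 0.405] pointing down, gripper open.
Joint ranges: [-2.88, 2.88], [-0.31, 2.03], [-1.54, 1.56], [0.2, 2.42], [-1.41, 4.55], [0.19, 2.02], [-2.57, 2.57]. Speed limits (rad/s): [2.57, 2.57, 3.14, 3.14, 3.14, 3.14, 3.14].

### API

Orientations are given as a unit quaternion [w, x, y, z].
In Python, from rig import ctrl gives the robot as it stands.
- The arm moves only by the shell command python3 jog.py 'ROWS' [FORCE]. ROWS is a JSON list of rows, 1 to 5 of them, each of 7 numbers: a rotation vector rx, ry, rz in rad, then dx, dy, dz in m, then the finger opening in m; each row shifts and turns the commanded pose from where the row before left it, along the tool's axes as they then stand; what a row does not reach is not made up. A row lasts 1/10 s, in which the tool goes at most 0.05 m and 0.15 rad, less where a joint would pass 70% of its speed; a pose out of reach is approached as far as the arm can. The fingers move at their own pace and stop on an object; FORCE is the grip in N (left out, the last holds). Time passes only in rows, so rows that do not move let the fingers close. It prints the time, the measured TCP pose, the force, the opening and the grip force at its end.
- ctrl.observe(): the state, without advancing time (a new reading comes with each control period).
- ctrl.get_image(name): name is "scene" or "top" or "wrist"; returns a dict with "img" (420x560x3 uint8, blue, green, red), "intrinsics" (3x3 intrinsics, pixels), "T" (4x4, takes a point from camera to world coordinates). Camera axes: x right, y down, z forward; pixel columns grow to the right and rows downward; lengths in m; the calibration is good to about 2 mm. A picture is of the moment at which its call begins. There is no depth.
- ctrl.close_job(): hands the job in; it is judged then, once.
The state is a dict: "time_s": time; "joint_positions": joint angles; "qd": joint speeds; "tau": joint torques, N m; "ee_pos": TCP position; "orientation": TCP orientation; "contact_force": force on the tool from outside, world axes, zero at the start; "ft_torque": the same for the moment, N m; "grip_width": finger opening in m; "grip_force": force on a finger pad.
Only numpy, scipy, OpenCV 4.12 (cv2) and the standard library are available. Lean on these libraries where they do the work, as an engineer would, in place of code of your own. Each camera call takes 0.05 s, during which the arm holds its last target. There are 200 camera calls.

## Working session

There is one attempt and no reset: what is moved stays moved. The work goes in short steps, Python scripts to look and compute and a shell command to move; the robot and the scene stay as the last step left them, time stands still between calls to the robot, and variables do not carry over. Pictures are saved under pics/ and viewed, at most 10 in all, crops included, and the job is handed in when it is done.

```bash
ls; mkdir -p pics; python3 - <<'E'
from rig import ctrl
import cv2,numpy as np
print(ctrl.observe())
for n in("scene","top"):
    d=ctrl.get_image(n);cv2.imwrite(f"pics/{n}0.png",d["img"]);np.savez(f"pics/{n}0.npz",K=d["intrinsics"],T=d["T"]);print(d["intrinsics"],d["T"])
E
```

```text
jog.py
pics
rig.py
  5 jog.py
  3 rig.py
  8 total
{'time_s': 0.0, 'joint_positions': array([ 1.54120149,  0.50184472, -0.42676688,  1.55144733,  0.22077214,
        1.1383256 , -0.21030234]), 'qd': array([-0.00021407,  0.00142868, -0.0002428 , -0.00147135,  0.00029899,
        0.00021601,  0.00111549]), 'tau': array([ 4.13083353e-05, -5.69517517e+01, -5.81615970e+00, -2.80939239e+01,
        1.08026186e-02,  1.17676123e-02,  1.48994161e-05]), 'ee_pos': array([ 0.18744218, -0.62201017,  0.40365995]), 'orientation': array([-9.82259944e-04,  9.89301158e-01,  1.45884343e-01, -1.07608925e-04]), 'contact_force': array([-0.61757654, -0.20300261,  0.3518956 ]), 'ft_torque': array([-0.02093835, -0.0013529 ,  0.01687951]), 'grip_force': 0.0, 'grip_width': 0.0854800843699034}
[[526.19233113   0.         277.68579549]
 [  0.         526.19233113 213.63945465]
 [  0.           0.           1.        ]] [[ 0.73328611  0.44267946 -0.5160682   1.41602899]
 [ 0.67983788 -0.48917841  0.54637437 -0.83480559]
 [-0.01058071 -0.75149144 -0.65965799  1.16908603]
 [ 0.          0.          0.          1.        ]]
[[459.87271118   0.         274.77431041]
 [  0.         459.87271118 204.25522208]
 [  0.           0.           1.        ]] [[-0.00694619 -0.98792051  0.15480572  0.35401756]
 [-0.99997174  0.00730762  0.0017658   0.10074382]
 [-0.00287573 -0.15478908 -0.98794335  1.35066942]
 [ 0.          0.          0.          1.        ]]
```
View pics/top0.png

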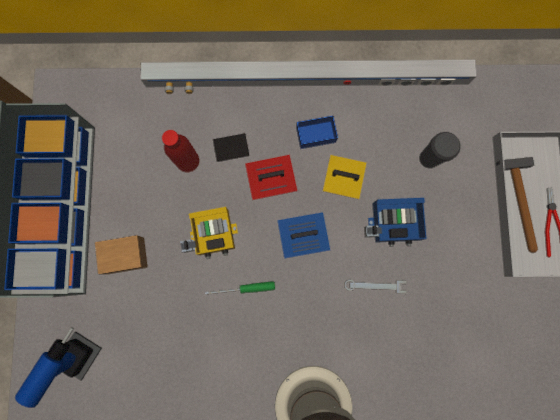

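View pics/scene0.png

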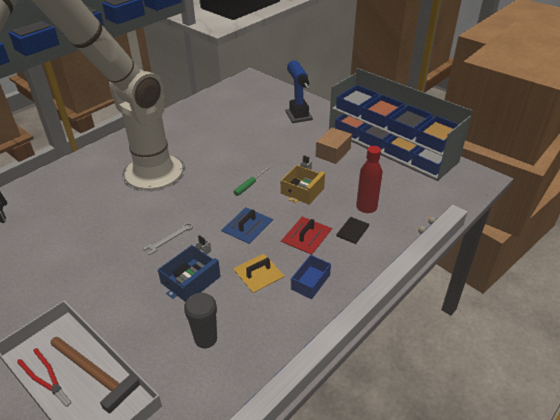

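The top view shows the yellow housing at about (212,232) and the blue one at (402,221), each with its catch tab on the left, at (188,245) and (372,230). The blue cover is at (304,235), the yellow at (345,177) and the red at (271,177). Both views are too coarse to show which way the tongues point, so I'll enlarge them.

```bash
python3 - <<'E'
import cv2,numpy as np
t=cv2.imread("pics/top0.png");s=cv2.imread("pics/scene0.png")
f=lambda i,r0,r1,c0,c1:cv2.resize(i[r0:r1,c0:c1],(400,300),interpolation=cv2.INTER_CUBIC)
a=np.hstack([f(t,200,275,170,270),f(t,190,265,350,450)])
b=np.hstack([f(t,150,270,270,430)[:,:],f(s,195,300,210,350)])
cv2.imwrite("pics/c1.png",np.vstack([a,b]))
E
```

View pics/c1.png

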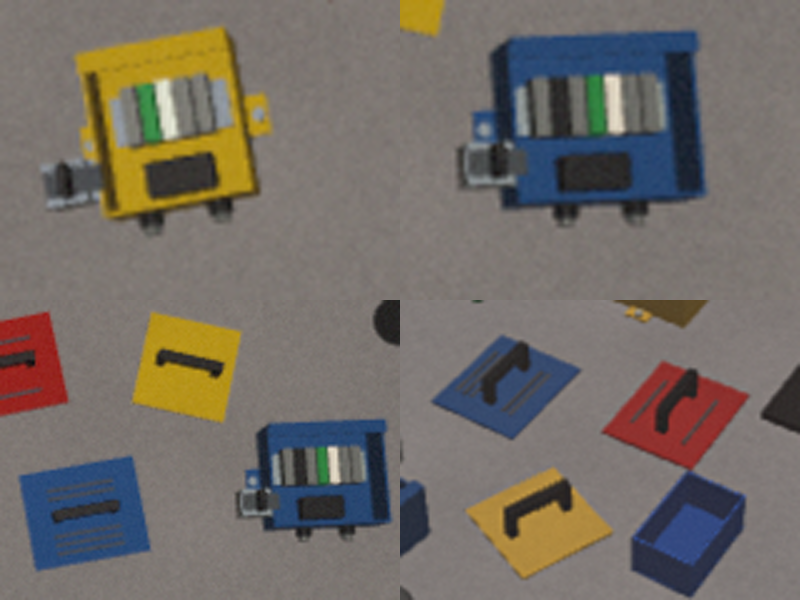

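In both housings the folded lip is at the top of the image (+x) and the catch is on the left (+y). The tongue ends of the covers still aren't clear. Next I'll segment rough poses and work out where the wrist camera sits.

```bash
cat > h.py <<'E'
import numpy as np, cv2
from scipy.spatial.transform import Rotation as Ro
from rig import ctrl
def R_of(q): return Ro.from_quat(np.r_[q[1:],q[0]])
def tcp():
    o=ctrl.observe(); return np.array(o["ee_pos"]),R_of(o["orientation"]),o
def down(yaw): # tool down, tool y (closing) along world yaw angle
    y=np.array([np.cos(yaw),np.sin(yaw),0]);z=np.array([0,0,-1.]);return Ro.from_matrix(np.c_[np.cross(y,z),y,z])
def on_plane(px,K,T,z):
    px=np.atleast_2d(px).astype(float); d=np.c_[(px-K[:2,2])/[K[0,0],K[1,1]],np.ones(len(px))]@T[:3,:3].T
    return T[:3,3]+d*((z-T[2,3])/d[:,2])[:,None]
def proj(P,K,T):
    p=(np.atleast_2d(P)-T[:3,3])@T[:3,:3]; return p[:,:2]/p[:,2:]*K[0,0]+K[:2,2]
def tri(views): # [(px,K,T)]
    A=np.zeros((3,3));b=np.zeros(3)
    for px,K,T in views:
        d=T[:3,:3]@np.r_[(np.array(px)-K[:2,2])/K[0,0],1];d/=np.linalg.norm(d);M=np.eye(3)-np.outer(d,d);A+=M;b+=M@T[:3,3]
    return np.linalg.solve(A,b)
def delta(p,R,frm=None):
    p0,R0=frm if frm else tcp()[:2]
    print("dxyz tool",np.round(R0.inv().apply(np.array(p)-p0),4),"rotvec",np.round((R0.inv()*R).as_rotvec(),4))
def shot(n,f):
    d=ctrl.get_image(n);cv2.imwrite(f"pics/{f}.png",d["img"]);np.savez(f"pics/{f}.npz",K=d["intrinsics"],T=d["T"]);return d["img"],d["intrinsics"],d["T"]
def load(f):
    z=np.load(f"pics/{f}.npz");return cv2.imread(f"pics/{f}.png"),z["K"],z["T"]
def mask(img,col):
    h=cv2.cvtColor(img,cv2.COLOR_BGR2HSV);lo,hi={"blue":((100,110,50),(120,255,255)),"yellow":((18,130,60),(32,255,255))}[col]
    return cv2.inRange(h,lo,hi)
E
python3 - <<'E'
from h import *
img,K,T=load("top0")
for c,boxes in {"blue":{"cov":(200,270,270,340),"hou":(190,250,350,440)},"yellow":{"cov":(150,205,315,380),"hou":(200,265,185,245)}}.items():
    for n,(r0,r1,c0,c1) in boxes.items():
        m=np.zeros(img.shape[:2],np.uint8);m[r0:r1,c0:c1]=mask(img,c)[r0:r1,c0:c1]
        m=cv2.morphologyEx(m,cv2.MORPH_CLOSE,np.ones((7,7)))
        cs=max(cv2.findContours(m,0,2)[0],key=cv2.contourArea)[:,0]
        P=on_plane(cs,K,T,.012 if n=="cov" else .06)[:,:2].astype(np.float32)
        print(c,n,cv2.minAreaRect(P*1000))
d=ctrl.get_image("wrist");p,R,o=tcp()
print(d["intrinsics"]);Tt=np.eye(4);Tt[:3,:3]=R.as_matrix();Tt[:3,3]=p;print(np.round(np.linalg.inv(Tt)@d["T"],4))
delta([0.42,0.0,0.42],down(np.pi/2))
E
```

```text
blue cov ((473.47674560546875, 20.38140869140625), (110.8636245727539, 134.11123657226562), 9.655570030212402)
blue hou ((511.7669982910156, -240.62196350097656), (118.99674224853516, 156.8575897216797), 0.38681262731552124)
yellow cov ((646.3475341796875, -103.84565734863281), (110.00703430175781, 113.51760864257812), 76.83291625976562)
yellow hou ((484.6371154785156, 277.3262939453125), (120.58279418945312, 132.54843139648438), 10.347400665283203)
[[343.81638991   0.         272.21920997]
 [  0.         343.81638991 211.34822925]
 [  0.           0.           1.        ]]
[[ 1.000e-03 -9.512e-01 -3.086e-01  7.950e-02]
 [ 1.000e+00  1.500e-03 -1.300e-03 -1.000e-04]
 [ 1.700e-03 -3.086e-01  9.512e-01  3.140e-02]
 [ 0.000e+00  0.000e+00  0.000e+00  1.000e+00]]
dxyz tool [ 0.4022 -0.5285 -0.0153] rotvec [-3.0000e-04 -2.3000e-03 -2.8487e+00]
```

```bash
cat >> h.py <<'E'
def plan(p,R,N,frm=None): # N equal rows from here
    p0,R0=frm if frm else tcp()[:2]
    rv=(R0.inv()*R).as_rotvec()/N; S=sum((R0*Ro.from_rotvec(rv*k)).as_matrix() for k in range(N))
    print(N,"rows of",np.round(rv,4),np.round(np.linalg.solve(S,np.array(p)-p0),4))
E
python3 - <<'E'
from h import *
for N in(10,12,14): plan([0.512,-0.22,0.40],down(0.0),N)
E
```

```text
10 rows of [-1.000e-04 -1.000e-04 -1.278e-01] [ 0.0553 -0.0013  0.0004]
12 rows of [-1.000e-04 -1.000e-04 -1.065e-01] [ 0.0461 -0.0006  0.0003]
14 rows of [-0.0001 -0.0001 -0.0913] [ 0.0395 -0.0002  0.0003]
```

```bash
python3 jog.py '[[0,0,-0.0913,0.0395,0,0,0.03],[0,0,-0.0913,0.0395,0,0,0.03],[0,0,-0.0913,0.0395,0,0,0.03],[0,0,-0.0913,0.0395,0,0,0.03],[0,0,-0.0913,0.0395,0,0,0.03]]'
python3 jog.py '[[0,0,-0.0913,0.0395,0,0,0.0],[0,0,-0.0913,0.0395,0,0,0.0],[0,0,-0.0913,0.0395,0,0,0.0],[0,0,-0.0913,0.0395,0,0,0.0],[0,0,-0.0913,0.0395,0,0,0.0]]'
python3 jog.py '[[0,0,-0.0913,0.0395,0,0,0.0],[0,0,-0.0913,0.0395,0,0,0.0],[0,0,-0.0913,0.0395,0,0,0.0],[0,0,-0.0913,0.0395,0,0,0.0],[0,0,0,0,0,0,0]]'
python3 - <<'E'
from h import *
shot("wrist","w1");plan([0.512,-0.22,0.40],down(0.0),1)
E
```

```text
time_s: 0.65
ee_pos: [0.363, -0.5319, 0.4043]
orientation: [-0.0, 0.93, 0.368, 0.0]
contact_force: [-0.8, -0.0, -0.4]
grip_width: 0.0297
grip_force: 0.0
time_s: 1.15
ee_pos: [0.4794, -0.374, 0.4044]
orientation: [-0.0, 0.823, 0.569, 0.0]
contact_force: [0.7, 0.6, -0.5]
grip_width: 0.0002
grip_force: 0.0
time_s: 1.65
ee_pos: [0.5151, -0.2152, 0.4051]
orientation: [-0.001, 0.703, 0.711, 0.001]
contact_force: [0.4, -0.2, 0.7]
grip_width: -0.0005
grip_force: 0.0
1 rows of [ 0.0002 -0.0007  0.0066] [-0.0013 -0.0026  0.0049]
```

View pics/w1.png

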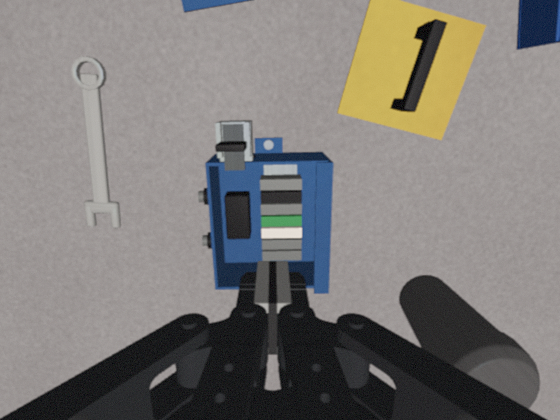

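The wrist view is clear. The blue housing spans about (208–331, 155–290), the catch tab is near (231,147), the lip is on the right (+x), and part of the yellow cover shows at (410,70). I'll move the camera directly over the housing so its outline is the rim edge, then fit that outline.

```bash
python3 jog.py '[[0,0,0.006,-0.035,-0.003,0,0],[0,0,0,-0.035,0,0,0],[0,0,0,-0.03,0,0,0],[0,0,0,0,0,0,0]]'
cat >> h.py <<'E'
from scipy.optimize import least_squares
def fit(views,col,segs,x0,free=3,roi=.1):
    """pose (x,y,yaw[,z]) of an outline; segs: local 3D segments whose colour boundary is visible. views: (img,K,T)"""
    def world(P,v):
        z=v[3] if len(v)>3 else 0
        c,s=np.cos(v[2]),np.sin(v[2]);return np.c_[v[0]+c*P[:,0]-s*P[:,1],v[1]+s*P[:,0]+c*P[:,1],P[:,2]+z]
    L=[np.array(a)+np.linspace(0.06,.94,40)[:,None]*(np.array(b)-a) for a,b in segs]
    x=np.array(x0,float)
    for it,rng in enumerate((14,8,5,4)):
        obs=[]
        for img,K,T in views:
            m=cv2.GaussianBlur(mask(img,col).astype(np.float32),(0,0),.7)
            for P in L:
                q=proj(world(P,x),K,T);n=q[-1]-q[0];n=np.array([-n[1],n[0]])/np.linalg.norm(n)
                t=np.arange(-rng,rng+.01,.25);G=q[:,None]+t[None,:,None]*n
                val=cv2.remap(m,G[...,0].astype(np.float32),G[...,1].astype(np.float32),1)
                cr=np.diff((val>127).astype(int),axis=1)
                for i in range(len(q)):
                    j=np.flatnonzero(cr[i])
                    if len(j)==1 : obs.append((P[i],K,T,n,(q[i]+n*(t[j[0]]+.125))@n))
        W=np.array([o[0] for o in obs])
        def f(v):
            w=world(W,v);return [ (proj(w[i],o[1],o[2])[0]@o[3]-o[4]) for i,o in enumerate(obs)]
        r=least_squares(f,x,loss="soft_l1",f_scale=.7);x=r.x
    rr=np.abs(f(x));return x,len(obs),np.median(rr),(rr<1.5).mean()
def housing(w): return [((-.058,w/2,.06),(-.058,-w/2,.06)),((-.010,w/2,.06),(.058,w/2,.06)),((-.058,-w/2,.06),(.05,-w/2,.06)),((.058,w/2,.071),(.058,-w/2,.071))]
def cover(w,z=.012): a=.0565;return [((-a,w/2,z),(-a,-w/2,z)),((a,w/2,z),(a,-w/2,z)),((-a,w/2,z),(a,w/2,z)),((-a,-w/2,z),(a,-w/2,z))]
E
python3 - <<'E'
from h import *
v=shot("wrist","w2")
print("hb",fit([v],"blue",housing(.132),(.512,-.24,0)))
print("hb z",fit([v],"blue",housing(.132),(.512,-.24,0,0)))
print("yc w1",fit([load("w1")],"yellow",cover(.11),(.646,-.104,-.23)))
delta([.5,-.2,.4],down(0))
E
```

```text
time_s: 2.1
ee_pos: [0.5086, -0.3297, 0.4036]
orientation: [0.0, 0.713, 0.701, -0.001]
contact_force: [-0.4, 0.4, -0.1]
grip_width: 0.0001
grip_force: 0.0
hb (array([ 0.51217056, -0.237072  ,  0.02937247]), 86, np.float64(0.6040260924406766), np.float64(0.9069767441860465))
hb z (array([ 0.51242753, -0.23762453,  0.03080803, -0.00339608]), 88, np.float64(0.3623724878245582), np.float64(0.9772727272727273))
yc w1 (array([ 0.6469873 , -0.10503325, -0.2310225 ]), 157, np.float64(0.8280371956437875), np.float64(0.9808917197452229))
dxyz tool [ 0.1266 -0.0109  0.0037] rotvec [-0.0014  0.0003 -0.0133]
```

View pics/w2.png

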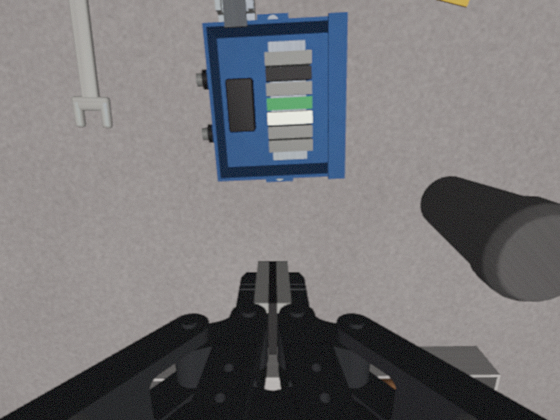

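The camera is now over the blue housing: rims at about (205–346, 15–180) and the yaw slightly positive. Only half of the samples counted, so I'll close holes in the mask, refit, and plan the catch push.

```bash
sed -i 's/    return cv2.inRange(h,lo,hi)/    return cv2.morphologyEx(cv2.inRange(h,lo,hi),cv2.MORPH_CLOSE,np.ones((11,11)))/; s/"blue":((100,110,50)/"blue":((100,110,25)/' h.py
python3 - <<'E'
from h import *
v=load("w2")
H=housing(.132)
print("hb",fit([v],"blue",H,(.512,-.24,0)))
print("hb z",fit([v],"blue",H,(.512,-.24,0,0)))
for s in H: print(fit([v],"blue",[s],(.5122,-.2373,.03))[1:])
print("top",fit([v,load("top0")],"blue",H,(.512,-.24,0,0)))
print("yc w1",fit([load("w1")],"yellow",cover(.11),(.646,-.104,-.23)))
E
```

```text
hb (array([ 0.51213891, -0.23677168,  0.02732913]), 86, np.float64(0.6055217800172841), np.float64(0.9186046511627907))
hb z (array([ 0.51237311, -0.23726267,  0.02915029, -0.00278655]), 86, np.float64(0.37051606795856173), np.float64(0.9883720930232558))Traceback (most recent call last):
  File "<stdin>", line 6, in <module>
  File "h.py", line 56, in fit
    r=least_squares(f,x,loss="soft_l1",f_scale=.7);x=r.x
    return func(*args, **kwargs)
    vector_fun = VectorFunction(
        fun_wrapped,
    ...<6 lines>...
        workers=workers
    )
    self._update_fun()
    ~~~~~~~~~~~~~~~~^^
    self.f = self.fun_wrapped(xp_copy(self.x))
             ~~~~~~~~~~~~~~~~^^^^^^^^^^^^^^^^^
    return np.atleast_1d(self.fun(x))
                         ~~~~~~~~^^^
    return self.f(x, *self.args, **self.kwargs)
           ~~~~~~^^^^^^^^^^^^^^^^^^^^^^^^^^^^^^
  File "h.py", line 55, in f
    w=world(W,v);return [ (proj(w[i],o[1],o[2])[0]@o[3]-o[4]) for i,o in enumerate(obs)]
  File "h.py", line 38, in world
    c,s=np.cos(v[2]),np.sin(v[2]);return np.c_[v[0]+c*P[:,0]-s*P[:,1],v[1]+s*P[:,0]+c*P[:,1],P[:,2]+z]
                                                      ~^^^^^
IndexError: too many indices for array: array is 1-dimensional, but 2 were indexed
```

```bash
sed -i 's/^    rr=np.abs(f(x));return .*/    rr=np.abs(f(x));return np.round(x,4),[sum(any((o[0]==p).all() for p in P) for o in obs) for P in L],round(np.median(rr),2),round((rr<1.5).mean(),2)/' h.py
python3 - <<'E'
from h import *
img,K,T=v=load("w2")
H=housing(.132)
print(fit([v],"blue",H,(.512,-.24,0,0)))
for s in H: print(proj(np.array(s)+[.5124,-.2373,-.003],K,T).round(1).tolist())
m=mask(img,"blue");print("row 60",np.flatnonzero(np.diff(m[60].astype(int))),"col 310",np.flatnonzero(np.diff(m[:200,310].astype(int))),"col235",np.flatnonzero(np.diff(m[:200,235].astype(int))))
print(cv2.cvtColor(img,cv2.COLOR_BGR2HSV)[160:190:2,235].tolist())
print("yc w1",fit([load("w1")],"yellow",cover(.11),(.646,-.104,-.23)))
E
```

```text
(array([ 0.5124, -0.2373,  0.0292, -0.0028]), [36, 0, 14, 36], np.float64(0.37), np.float64(0.99))
[[202.0, -3.2], [213.2, 160.8]]
[[261.9, -4.3], [346.9, -5.9]]
[[213.2, 160.8], [330.8, 159.1]]
[[349.8, -10.1], [341.7, 161.0]]
row 60 [205 263 311 345] col 310 [ 17  48  63  65  78  79  94  95 150 176] col235 [ 27  78 130 179]
[[106, 151, 137], [107, 149, 140], [107, 144, 140], [108, 148, 119], [107, 133, 65], [109, 145, 67], [107, 143, 66], [105, 186, 59], [108, 146, 68], [108, 146, 136], [114, 64, 140], [10, 14, 160], [4, 12, 155], [5, 10, 153], [4, 13, 153]]
yc w1 (array([ 0.6471, -0.1047, -0.2355]), [40, 40, 36, 40], np.float64(0.84), np.float64(0.96))
```

```bash
sed -i 's/(14,8,5,4)/(20,8,5,4)/' h.py
python3 - <<'E'
from h import *
v=load("w2");H=housing(.132)
x=fit([v],"blue",H,(.512,-.253,0));print(x)
print(fit([v],"blue",H,(.512,-.253,0,0)))
print("2view",fit([v,load("top0")],"blue",H,(.512,-.253,0,0)))
# tab blob in w1
img,K,T=load("w1");g=cv2.cvtColor(img,cv2.COLOR_BGR2GRAY);n,l,s,c=cv2.connectedComponentsWithStats((g[120:175,205:260]<40).astype(np.uint8))
for a,b in zip(s,c): print(a,b+[205,120])
X=x[0];Rz=Ro.from_euler("z",X[2])
for q in(0,.016):
  for z in (.069,.095): print(q,z,proj(Rz.apply([-.03,.083+q,z])+[X[0],X[1],0],K,T))
E
```

```text
(array([ 0.5127, -0.2538,  0.028 ]), [40, 36, 40, 40], np.float64(0.75), np.float64(0.81))
(array([ 0.5129, -0.254 ,  0.0324, -0.0026]), [40, 28, 40, 40], np.float64(0.34), np.float64(0.89))
2view (array([ 0.5128, -0.254 ,  0.0334, -0.003 ]), [80, 58, 80, 80], np.float64(0.4), np.float64(0.9))
[   0    0   55   55 2877] [232.08202989 146.78866875]
[12 22 29  7 82] [232.09756098 143.31707317]
[12 29  1  2  2] [217.  149.5]
[49 34  6  7 23] [256.13043478 157.13043478]
[ 4 36  9  6 24] [213.5   159.125]
[ 5 47  2  4  5] [210.2 168.8]
[ 7 47  2  2  3] [212.66666667 167.33333333]
[10 47  2  3  3] [215.66666667 168.        ]
[ 8 50  1  2  2] [213.  170.5]
[11 51  1  2  2] [216.  171.5]
[ 6 53  1  1  1] [211. 173.]
[ 9 53  1  1  1] [214. 173.]
0 0.069 [[232.79816918 143.83005325]]
0 0.095 [[229.23185957 147.59696126]]
0.016 0.069 [[231.88102221 125.04621766]]
0.016 0.095 [[228.16732831 127.16780578]]
```

The blue housing is at (0.5128, −0.254) with yaw 0.032, and its catch is shut (the tab matches the prediction for q=0). I'll push the tab outward (+y) from inside with the closed fingertips.

```bash
python3 - <<'E'
from h import *
plan([0.4805,-0.203,0.252],down(0.032),5)
E
```

```text
5 rows of [-0.0003  0.0001 -0.0091] [ 0.0248 -0.0056  0.0303]
```

```bash
python3 jog.py '[[0,0,-0.009,0.0248,-0.0056,0.0303,0],[0,0,-0.009,0.0248,-0.0056,0.0303,0],[0,0,-0.009,0.0248,-0.0056,0.0303,0],[0,0,-0.009,0.0248,-0.0056,0.0303,0],[0,0,-0.009,0.0248,-0.0056,0.0303,0]]'
python3 jog.py '[[0,0,0,0,0,0,0],[0,0,0,0,0,0,0]]'
python3 - <<'E'
from h import *
plan([0.4805,-0.203,0.252],down(0.032),1);print(tcp()[0])
E
```

```text
time_s: 2.65
ee_pos: [0.4806, -0.1976, 0.2523]
orientation: [0.0, 0.693, 0.721, 0.0]
contact_force: [0.1, -0.2, 0.2]
grip_width: 0.0
grip_force: 0.0
time_s: 2.85
ee_pos: [0.4809, -0.1978, 0.2527]
orientation: [-0.001, 0.693, 0.721, -0.0]
contact_force: [-0.1, 0.4, 0.1]
grip_width: 0.0001
grip_force: 0.0
1 rows of [-0.0014 -0.0009  0.0089] [-0.0051 -0.0006  0.0007]
[ 0.48093819 -0.19783243  0.25273462]
```

```bash
python3 jog.py '[[0,0,0,0.006,0,0,0],[0,0,0,0.006,0,0,0],[0,0,0,0.006,0,0,0]]'
python3 jog.py '[[0,0,0,0.005,0,0,0],[0,0,0,0.004,0,0,0],[0,0,0,0,0,0,0]]'
python3 - <<'E'
from h import *
img,K,T=shot("wrist","w3");print(tcp()[0])
X=(.5128,-.254,.032);Rz=Ro.from_euler("z",X[2])
for q in(0,.008,.016): print(q,proj(Rz.apply([[-.03,.083+q,.095],[-.03,.083+q,.069]])+[X[0],X[1],0],K,T).round(0).tolist())
E
```

```text
time_s: 3.15
ee_pos: [0.4811, -0.1815, 0.2542]
orientation: [0.001, 0.694, 0.72, 0.0]
contact_force: [0.7, -3.3, 0.2]
grip_width: -0.0002
grip_force: 1.7
time_s: 3.45
ee_pos: [0.4806, -0.1713, 0.2537]
orientation: [0.001, 0.693, 0.721, 0.0]
contact_force: [1.3, -1.2, 0.2]
grip_width: -0.0001
grip_force: 0.6
[ 0.48031574 -0.17135278  0.25346103]
0 [[269.0, 298.0], [270.0, 269.0]]
0.008 [[269.0, 281.0], [270.0, 255.0]]
0.016 [[270.0, 264.0], [270.0, 239.0]]
```

```bash
python3 jog.py '[[0,0,0,0.003,0,0,0],[0,0,0,0,0,0,0]]'; python3 - <<'E'
import cv2;i=cv2.imread("pics/w3.png");cv2.imwrite("pics/w3c.png",cv2.resize(i[150:350,170:370],(600,600),interpolation=2))
E
```

```text
time_s: 3.7
ee_pos: [0.4801, -0.1702, 0.2533]
orientation: [0.001, 0.694, 0.72, -0.001]
contact_force: [2.4, -6.2, 1.4]
grip_width: 0.0002
grip_force: 3.1
```

View pics/w3c.png

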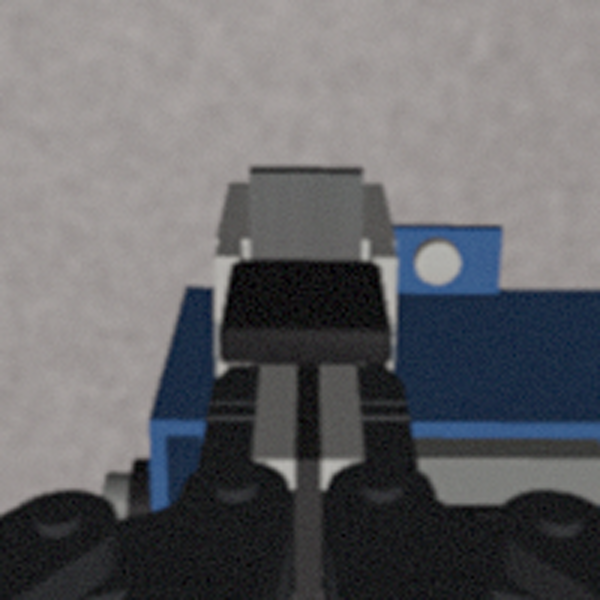

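The tab stands off the wall with the catch drawn out, and the force rose at the end stop, so the blue catch is open. Next is the blue cover.

```bash
python3 jog.py '[[0,0,0,-0.004,0,-0.025,0],[0,0,0,0,0,-0.045,0.04],[0,0,-0.045,0.037,0.002,-0.04,0.08],[0,0,-0.045,0.037,0.002,-0.03,0.085],[0,0,-0.045,0.037,0.002,0,0.085]]'
python3 jog.py '[[0,0,0,0.005,0,0,0.085],[0,0,0,0,0,0,0.085]]'
python3 - <<'E'
from h import *
v=shot("wrist","w4");print(tcp()[0])
print(fit([v],"blue",cover(.136),(.4735,.0204,.168)))
print(fit([v],"blue",cover(.136),(.4735,.0204,.168,0)))
print(fit([v,load("top0")],"blue",cover(.136),(.4735,.0204,.168,0)))
E
```

```text
time_s: 4.2
ee_pos: [0.4778, -0.0627, 0.3932]
orientation: [0.002, 0.642, 0.766, 0.001]
contact_force: [1.5, -0.5, -0.8]
grip_width: 0.0578
grip_force: 0.0
time_s: 4.4
ee_pos: [0.4752, -0.0583, 0.3895]
orientation: [-0.001, 0.642, 0.767, -0.0]
contact_force: [0.7, -1.0, -0.3]
grip_width: 0.0848
grip_force: 0.0
[ 0.47536604 -0.05979416  0.38925385]
(array([0.4747, 0.0197, 0.1705]), [40, 40, 40, 40], np.float64(0.85), np.float64(1.0))
(array([ 0.4748,  0.02  ,  0.1687, -0.0044]), [40, 40, 40, 40], np.float64(0.16), np.float64(1.0))
(array([ 0.4748,  0.02  ,  0.1688, -0.0046]), [80, 80, 80, 80], np.float64(0.37), np.float64(1.0))
```

View pics/w4.png

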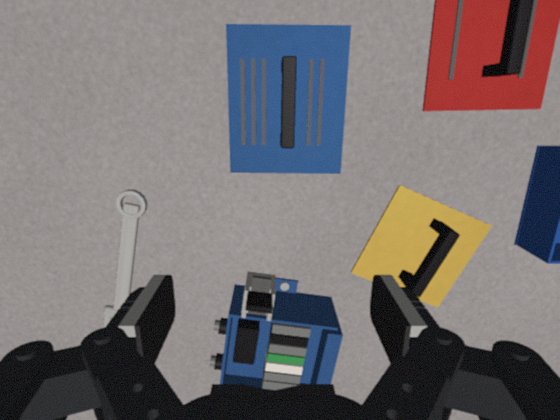

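The blue cover fits well: (0.4748, 0.020), yaw 0.169. It has three louvre strips on −x and two on +x, so the bare tongue is at +x. I'll grasp its handle.

```bash
python3 - <<'E'
from h import *
plan([0.4748,0.020,0.199],down(0.169),5)
v=load("w4")
# handle-bar height check from two views: bar top centre as dark blob
def blob(v,r0,r1,c0,c1):
    g=cv2.cvtColor(v[0],cv2.COLOR_BGR2GRAY)[r0:r1,c0:c1];n,l,s,c=cv2.connectedComponentsWithStats((g<45).astype(np.uint8));k=1+s[1:,4].argmax();return c[k]+[c0,r0]
t=load("top0");a=blob(v,45,160,275,305);b=blob(t,220,250,285,325);print(a,b,tri([(a,)+v[1:],(b,)+t[1:]]))
E
```

```text
5 rows of [-0.0003 -0.      0.0012] [0.0157 0.0027 0.038 ]
[281.88461538 111.11538462] [292. 237.] [ 0.48325392  0.02558274 -0.23506993]
```

```bash
python3 jog.py '[[0,0,0.001,0.0157,0.0027,0.038,0.07],[0,0,0.001,0.0157,0.0027,0.038,0.06],[0,0,0.001,0.0157,0.0027,0.038,0.06],[0,0,0.001,0.0157,0.0027,0.038,0.06],[0,0,0.001,0.0157,0.0027,0.02,0.06]]'
python3 jog.py '[[0,0,0,0,0,0,0.06],[0,0,0,0,0,0,0.06]]'
python3 - <<'E'
from h import *
plan([0.4748,0.020,0.199],down(0.169),2)
E
```

```text
time_s: 4.95
ee_pos: [0.4742, 0.0184, 0.2138]
orientation: [-0.002, 0.646, 0.763, -0.002]
contact_force: [-0.3, 0.3, 0.4]
grip_width: 0.0597
grip_force: 0.0
time_s: 5.15
ee_pos: [0.4757, 0.019, 0.2172]
orientation: [-0.001, 0.645, 0.764, -0.001]
contact_force: [0.1, 0.2, 0.9]
grip_width: 0.0602
grip_force: 0.0
2 rows of [-0.0012 -0.0001 -0.0002] [ 0.0006 -0.0003  0.0091]
```

```bash
python3 jog.py '[[0,0,0,0.001,0,0.009,0.06],[0,0,0,0,0,0.009,0.05],[0,0,0,0,0,0,0.005],[0,0,0,0,0,0,0.005],[0,0,0,0,0,0,0.005]]' 60
python3 jog.py '[[0,0,0,0,0,0,0.005],[0,0,0,0,0,0,0.005]]'
python3 - <<'E'
from h import *
p,R,o=tcp();print(p,R.as_matrix().round(4),o["contact_force"],o["ft_torque"])
E
```

```text
time_s: 5.65
ee_pos: [0.4756, 0.0205, 0.2002]
orientation: [0.0, 0.645, 0.764, -0.0]
contact_force: [-0.6, -1.0, 0.0]
grip_width: 0.0106
grip_force: 58.5
time_s: 5.85
ee_pos: [0.4756, 0.0205, 0.2002]
orientation: [0.0, 0.645, 0.764, -0.0]
contact_force: [-2.6, -1.5, 4.7]
grip_width: 0.0106
grip_force: 59.1
[0.47559    0.02053534 0.20022339] [[-1.681e-01  9.858e-01  1.000e-04]
 [ 9.858e-01  1.681e-01 -8.000e-04]
 [-8.000e-04 -1.000e-04 -1.000e+00]] [-2.5569709  -1.45195293  4.68498156] [-0.31801359  0.39060926 -0.00137182]
```

The handle is gripped (10.6 mm opening, 59 N). I'll work out the hooking waypoints from where the tongue sits in the tool frame.

```bash
cat >> h.py <<'E'
HB=(.5138,-.254,.032)
def tong(H,off,xt,zt,a,yt=0.): # TCP pose putting the tongue point at (xt,yt,zt) mm in housing frame, front raised a deg; off = cover origin in tool frame
    Rz=Ro.from_euler("z",H[2]);R=Rz*down(0)*Ro.from_euler("x",a,degrees=True)
    return Rz.apply(np.array([xt,yt,zt])/1e3)+[H[0],H[1],0]-R.apply(np.array(off)+[0,.0565,-.009]),R
def where(H,off):
    p,R,o=tcp();Rz=Ro.from_euler("z",H[2]);t=Rz.inv().apply(p+R.apply(np.array(off)+[0,.0565,-.009])-[H[0],H[1],0])*1e3
    rv=(down(H[2]).inv()*R).as_rotvec();print("tongue",t.round(1),"raise,.,yaw deg",np.degrees(rv).round(2),"F",np.round(o["contact_force"],1),"grip",o["grip_width"])
OB=(-.0004,0,.2002)
E
python3 - <<'E'
from h import *
p,R=tcp()[:2]
p1=p+[0,0,.15];p2,R2=tong(HB,OB,28,130,10)
plan(p1,R,4);plan(p2,R2,8,(p1,R));p3,R3=tong(HB,OB,36,80,10);plan(p3,R3,2,(p2,R2));print(p2,p3)
E
```

```text
4 rows of [0. 0. 0.] [-0.     -0.     -0.0375]
8 rows of [0.0218 0.0016 0.0171] [-0.0347  0.0019  0.0026]
2 rows of [0. 0. 0.] [0.     0.0083 0.0239]
[ 0.51934425 -0.25342232  0.32810636] [ 0.52734015 -0.25316636  0.27810636]
```

```bash
python3 jog.py '[[0,0,0,0,0,-0.02,0.005],[0,0,0,0,0,-0.035,0.005],[0,0,0,0,0,-0.045,0.005],[0,0,0,0,0,-0.04,0.005],[0,0,0,0,0,-0.01,0.005]]'
python3 jog.py '[[0.02,0.0016,0.017,-0.0347,0.0019,0.0026,0.005],[0.022,0.0016,0.017,-0.0347,0.0019,0.0026,0.005],[0.022,0.0016,0.017,-0.0347,0.0019,0.0026,0.005],[0.022,0.0016,0.017,-0.0347,0.0019,0.0026,0.005],[0.022,0.0016,0.017,-0.0347,0.0019,0.0026,0.005]]'
python3 jog.py '[[0.022,0.0016,0.017,-0.0347,0.0019,0.0026,0.005],[0.022,0.0016,0.017,-0.0347,0.0019,0.0026,0.005],[0.022,0.0016,0.017,-0.0347,0.0019,0.0026,0.005],[0,0,0,0,0,0,0.005],[0,0,0,0,0,0,0.005]]'
python3 - <<'E'
from h import *
where(HB,OB);shot("wrist","w5");plan(*tong(HB,OB,36,80,10),2)
E
```

```text
time_s: 6.35
ee_pos: [0.4769, 0.0216, 0.3535]
orientation: [0.003, 0.645, 0.765, 0.002]
contact_force: [0.4, -0.0, -3.1]
grip_width: 0.0106
grip_force: 59.5
time_s: 6.85
ee_pos: [0.5074, -0.1513, 0.3346]
orientation: [-0.039, 0.676, 0.735, -0.039]
contact_force: [0.5, 0.1, -3.9]
grip_width: 0.0111
grip_force: 59.4
time_s: 7.35
ee_pos: [0.5187, -0.2542, 0.3254]
orientation: [-0.062, 0.693, 0.715, -0.062]
contact_force: [-0.2, 1.2, -3.8]
grip_width: 0.0108
grip_force: 59.4
tongue [ 27.1  -0.3 127.3] raise,.,yaw deg [10.09  0.16  0.07] F [-0.2  1.2 -3.8] grip 0.010790489826012084
2 rows of [-0.0005 -0.0014  0.0007] [-0.0004  0.0083  0.0228]
```

View pics/w5.png

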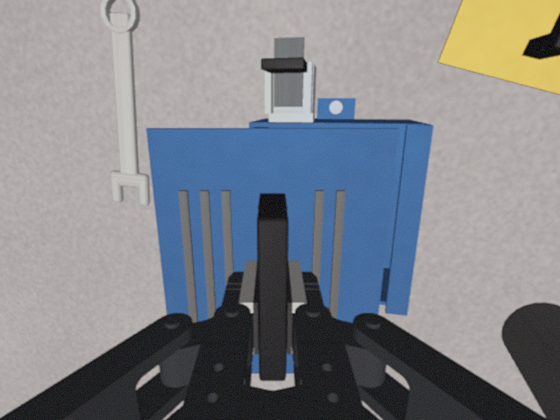

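The view shows the raised blue cover over the housing: its front-left corner is at about (150,130), the tongue edge is near x≈400, and the lip's left corner is near (427,125). I'll compare predicted and seen edges for both parts.

```bash
cat >> h.py <<'E'
def edge(img,P0,P1,K,T,rng=14,lo=.1,hi=.9): # signed px offset (along normal) of strongest grey edge from predicted segment
    q0,q1=proj([P0,P1],K,T);n=q1-q0;n=np.array([-n[1],n[0]])/np.linalg.norm(n)
    q=q0+np.linspace(lo,hi,60)[:,None]*(q1-q0);t=np.arange(-rng,rng+.1,.5);G=(q[:,None]+t[None,:,None]*n).astype(np.float32)
    v=cv2.remap(cv2.GaussianBlur(img,(0,0),1).astype(np.float32),G[...,0],G[...,1],1);pr=np.abs(np.diff(v.mean(0),axis=0)).sum(1)
    k=np.argsort(pr)[::-1][:3];return q0.round(0),q1.round(0),"n",n.round(2),"peaks",[(float(t[i]+.25),int(pr[i])) for i in k]
def cpts(off,L,p=None,R=None): # cover-frame points -> world
    if p is None:p,R=tcp()[:2]
    L=np.atleast_2d(L)/1e3;return p+R.apply(np.array(off)+np.c_[L[:,1],L[:,0],-L[:,2]])
def hpts(H,L): return Ro.from_euler("z",H[2]).apply(np.atleast_2d(L)/1e3)+[H[0],H[1],0]
E
python3 - <<'E'
from h import *
img,K,T=load("w5")
C=cpts(OB,[[-56.5,68,12],[56.5,68,12],[-56.5,-60,12]])
print("cover left",edge(img,C[0],C[1],K,T,lo=.05,hi=.35));print("cover front",edge(img,C[0],C[2],K,T,hi=.6))
Hp=hpts(HB,[[43,66,71],[58,66,71],[58,-66,71],[-10,66,60],[40,66,60]])
print("lip left",edge(img,Hp[0],Hp[1],K,T));print("lip rear",edge(img,Hp[1],Hp[2],K,T,hi=.85));print("rim left",edge(img,Hp[3],Hp[4],K,T))
p,R,_=tcp();print("px per mm cover",343.8/np.linalg.norm(C[0]-T[:3,3])/1e3,"lip",343.8/np.linalg.norm(Hp[1]-T[:3,3])/1e3)
E
```

```text
cover left (array([144., 124.]), array([399., 124.]), 'n', array([0., 1.]), 'peaks', [(3.25, 33), (2.75, 32), (2.25, 24)])
cover front (array([144., 124.]), array([170., 361.]), 'n', array([-0.99,  0.11]), 'peaks', [(-1.25, 28), (-1.75, 28), (-0.75, 24)])
lip left (array([408., 124.]), array([435., 124.]), 'n', array([-0.01,  1.  ]), 'peaks', [(-3.25, 28), (-2.75, 27), (-2.25, 26)])
lip rear (array([435., 124.]), array([408., 316.]), 'n', array([-0.99, -0.14]), 'peaks', [(1.25, 26), (1.75, 26), (0.75, 23)])
rim left (array([320., 122.]), array([400., 123.]), 'n', array([-0.01,  1.  ]), 'peaks', [(-3.75, 45), (-4.25, 43), (-3.25, 42)])
px per mm cover 2.060447855235461 lip 1.4854013463621103
```

```bash
python3 - <<'E'
from h import *
img,K,T=load("w5")
g=img.astype(int)
for c0,c1 in((412,424),(370,390),(190,230)): print(c0,[(r,g[r,c0:c1].mean(0).round().astype(int).tolist()) for r in range(114,136)])
Hp=hpts(HB,[[50,66,71],[50,66,0],[50,63,71],[20,66,60],[20,66,0],[20,63,60],[20,63,0]])
print(proj(Hp,K,T).round(1).tolist())
E
```

```text
412 [(114, [166, 167, 173]), (115, [165, 167, 172]), (116, [166, 168, 173]), (117, [167, 169, 174]), (118, [170, 172, 177]), (119, [170, 171, 177]), (120, [158, 158, 162]), (121, [129, 122, 122]), (122, [96, 79, 71]), (123, [108, 72, 47]), (124, [148, 99, 60]), (125, [160, 109, 67]), (126, [167, 115, 71]), (127, [167, 116, 71]), (128, [166, 114, 71]), (129, [166, 115, 71]), (130, [165, 114, 70]), (131, [165, 114, 71]), (132, [166, 114, 71]), (133, [166, 114, 72]), (134, [165, 113, 70]), (135, [166, 114, 71])]
370 [(114, [167, 168, 173]), (115, [167, 168, 174]), (116, [167, 169, 174]), (117, [169, 171, 176]), (118, [160, 161, 166]), (119, [118, 110, 108]), (120, [79, 56, 40]), (121, [75, 48, 28]), (122, [90, 59, 37]), (123, [132, 87, 54]), (124, [168, 115, 72]), (125, [172, 119, 73]), (126, [170, 117, 73]), (127, [161, 110, 69]), (128, [144, 98, 62]), (129, [159, 109, 70]), (130, [165, 114, 73]), (131, [164, 113, 73]), (132, [163, 112, 72]), (133, [163, 112, 72]), (134, [163, 112, 72]), (135, [163, 112, 72])]
190 [(114, [171, 172, 178]), (115, [171, 172, 178]), (116, [171, 172, 178]), (117, [171, 172, 177]), (118, [170, 172, 177]), (119, [170, 172, 177]), (120, [170, 171, 177]), (121, [171, 172, 177]), (122, [171, 172, 178]), (123, [172, 173, 178]), (124, [172, 174, 179]), (125, [173, 175, 180]), (126, [173, 176, 182]), (127, [163, 162, 168]), (128, [145, 114, 101]), (129, [161, 107, 63]), (130, [167, 114, 70]), (131, [166, 114, 71]), (132, [166, 114, 71]), (133, [166, 114, 71]), (134, [165, 114, 71]), (135, [165, 114, 71])]
[[420.3, 124.2], [399.9, 118.7], [419.7, 129.3], [367.1, 122.6], [361.0, 118.4], [366.7, 127.4], [360.7, 122.2]]
```

The housing edges match the prediction within 0.5 px, but the held cover's left edge sits about 1.4 mm towards −y of it. I'll go lower, where both edges are at nearly the same depth, and measure again.

```bash
python3 jog.py '[[0,-0.001,0,0.001,0.008,0.023,0.005],[0,0,0,0,0.008,0.023,0.005],[0,0,0,0,0,0,0.005],[0,0,0,0,0,0,0.005]]'
python3 - <<'E'
from h import *
where(HB,OB);img,K,T=shot("wrist","w6")
C=cpts(OB,[[-30,68,12],[40,68,12],[-56.5,68,12],[56.5,68,12]]);print("cover left pred",proj(C,K,T).round(1).tolist())
Hp=hpts(HB,[[50,66,71],[50,66,0],[52,66,71],[58,0,71],[43,0,71],[30,66,60],[43,66,71],[58,66,71]]);print("lip/rim pred",proj(Hp,K,T).round(1).tolist())
g=img.astype(int);c=[int(x) for x in (proj(C[:1],K,T)[0,0],proj(C[1:2],K,T)[0,0],proj(Hp[:1],K,T)[0,0])]
for k in c: print(k,[(r,int(g[r,k-5:k+6].sum(1).mean()/3)) for r in range(80,150)])
E
```

```text
time_s: 7.8
ee_pos: [0.5271, -0.2506, 0.2792]
orientation: [-0.061, 0.692, 0.717, -0.063]
contact_force: [-0.3, 0.3, -3.3]
grip_width: 0.0109
grip_force: 59.4
tongue [35.7  2.9 81. ] raise,.,yaw deg [10.05  0.06 -0.19] F [-0.3  0.3 -3.3] grip 0.010851925239376599
cover left pred [[204.6, 128.9], [362.6, 129.2], [144.9, 128.7], [399.9, 129.3]]
lip/rim pred [[423.0, 136.7], [398.2, 126.5], [427.5, 136.8], [421.7, 263.2], [392.4, 260.9], [377.2, 133.8], [407.7, 136.4], [440.9, 137.1]]
204 [(80, 178), (81, 180), (82, 181), (83, 180), (84, 179), (85, 178), (86, 177), (87, 175), (88, 175), (89, 174), (90, 175), (91, 176), (92, 177), (93, 179), (94, 178), (95, 178), (96, 178), (97, 179), (98, 178), (99, 179), (100, 178), (101, 176), (102, 175), (103, 174), (104, 174), (105, 174), (106, 174), (107, 174), (108, 174), (109, 174), (110, 174), (111, 174), (112, 175), (113, 176), (114, 175), (115, 175), (116, 175), (117, 176), (118, 176), (119, 176), (120, 176), (121, 175), (122, 175), (123, 175), (124, 175), (125, 177), (126, 178), (127, 167), (128, 120), (129, 110), (130, 117), (131, 118), (132
[... 1155 characters left out ...]
170), (91, 170), (92, 170), (93, 170), (94, 171), (95, 171), (96, 173), (97, 174), (98, 174), (99, 175), (100, 175), (101, 174), (102, 174), (103, 173), (104, 172), (105, 172), (106, 172), (107, 171), (108, 171), (109, 173), (110, 174), (111, 174), (112, 175), (113, 175), (114, 175), (115, 175), (116, 175), (117, 174), (118, 173), (119, 173), (120, 172), (121, 171), (122, 171), (123, 171), (124, 171), (125, 173), (126, 174), (127, 175), (128, 177), (129, 178), (130, 171), (131, 151), (132, 119), (133, 86), (134, 65), (135, 80), (136, 100), (137, 96), (138, 112), (139, 119), (140, 116), (141, 117), (142, 117), (143, 116), (144, 117), (145, 116), (146, 117), (147, 116), (148, 117), (149, 115)]
```

```bash
python3 - <<'E'
from h import *
for i in range(5):
    d=ctrl.get_image("wrist");p,R,o=tcp();print(o["time_s"],(p*1e3).round(2),(d["T"][:3,3]*1e3).round(2),(R.inv().apply(d["T"][:3,3]-p)*1e3).round(2),np.degrees((down(.032).inv()*R).as_rotvec()).round(2),o["qd"].round(3)[:3])
E
```

```text
7.9 [ 527.64 -251.38  280.47] [ 520.09 -172.26  249.19] [79.35  0.61 31.61] [ 9.91 -0.03 -0.12] [ 0.006 -0.008  0.003]
7.95 [ 527.67 -251.72  280.65] [ 520.33 -172.64  249.59] [79.31  0.71 31.34] [ 9.88 -0.06 -0.09] [ 0.005 -0.003  0.005]
8.0 [ 527.6  -251.91  280.65] [ 520.4  -172.95  249.73] [79.19  0.8  31.17] [ 9.89 -0.07 -0.07] [0.002 0.002 0.004]
8.05 [ 527.51 -252.08  280.52] [ 520.36 -173.17  249.7 ] [79.14  0.82 31.05] [ 9.89 -0.07 -0.05] [0.002 0.004 0.003]
8.1 [ 527.43 -252.15  280.33] [ 520.28 -173.32  249.58] [79.05  0.8  31.  ] [ 9.91 -0.06 -0.05] [0.001 0.005 0.003]
```

The arm was still settling, which takes about 0.5 s; it is steady now. I'll measure purely from the image: cover edges against housing edges in the same frame.

```bash
cat >> h.py <<'E'
def cross(img,q,n,rng,frm,to): # along n from q-rng*n: first place where grey crosses midway frm->to ; averaged over 9 px strip
    t=np.arange(-rng,rng,.25);s=np.array([-n[1],n[0]]);G=(q+t[:,None,None]*n+np.arange(-4,5)[None,:,None]*s).astype(np.float32)
    v=cv2.remap(img.mean(2).astype(np.float32),G[...,0],G[...,1],1).mean(1);m=(frm+to)/2
    k=[i for i in range(len(v)-1) if (v[i]-m)*(v[i+1]-m)<=0 and (v[i+1]-v[i])*(to-frm)>0];return [round(float(t[i]+.25*(v[i]-m)/(v[i]-v[i+1]+1e-9)),2) for i in k]
E
python3 - <<'E'
from h import *
img,K,T=shot("wrist","w7");where(HB,OB)
C=cpts(OB,[[-20,68,12],[20,68,12],[-56.5,50,12]]);Hp=hpts(HB,[[50,66,71],[58,30,71],[58,0,71],[30,66,60]])
n=np.array([0,1.])
for P in C[:2]: q=proj(P,K,T)[0];r=cross(img,q,n,10,175,115);print("cover y pred",q.round(1),r,[ (on_plane(q+n*a,K,T,P[2])-P)[0,:2].round(4) for a in r])
q=proj(C[2],K,T)[0];r=cross(img,q,np.array([1.,0]),12,175,115);print("cover front x",q.round(1),r,[(on_plane(q+[a,0],K,T,C[2][2])-C[2])[0,:2].round(4) for a in r])
P=Hp[0];q=proj(P,K,T)[0];r=cross(img,q,n,10,65,115);print("lip y",q.round(1),r,[ (on_plane(q+n*a,K,T,P[2])-P)[0,:2].round(4) for a in r])
P=Hp[3];q=proj(P,K,T)[0];r=cross(img,q,n,10,65,115);print("rim y",q.round(1),r,[ (on_plane(q+n*a,K,T,P[2])-P)[0,:2].round(4) for a in r])
for P in Hp[1:3]:
    q=proj(P,K,T)[0];r=cross(img,q,np.array([1.,0]),12,115,170);print("lip x",q.round(1),r,[ (on_plane(q+[a,0],K,T,P[2])-P)[0,:2].round(4) for a in r])
E
```

```text
tongue [36.3  0.8 82.1] raise,.,yaw deg [ 9.92 -0.05 -0.04] F [-1.1 -0.7 -3.9] grip 0.010960307006446849
cover y pred [226.  127.5] [-3.24] [array([0.    , 0.0014])]
cover y pred [315.8 127.6] [] []
cover front x [148.5 167.4] [1.57] [array([0.0008, 0.0001])]
lip y [421.1 132. ] [-1.16] [array([-0.0001,  0.0005])]
rim y [375.5 129.5] [-1.73] [array([-0.0001,  0.0009])]
lip x [428.2 204.7] [-1.7] [array([-0.0008, -0.0001])]
lip x [420.2 258.5] [-1.68] [array([-0.0008, -0.0001])]
```

```bash
python3 - <<'E'
from h import *
for f in("w5","w6","w7"):
    img,K,T=load(f);g=img.mean(2)
    for c in(180,205,226,340,385): print(f,c,[int(x) for x in g[119:140,c-5:c+6].mean(1)])
E
```

```text
w5 180 [174, 174, 174, 175, 177, 177, 177, 175, 162, 118, 110, 117, 117, 116, 116, 117, 116, 117, 115, 115, 116]
w5 205 [172, 171, 171, 171, 171, 172, 174, 175, 163, 120, 110, 116, 116, 116, 116, 116, 116, 116, 117, 116, 117]
w5 226 [173, 174, 175, 176, 178, 178, 178, 178, 165, 120, 111, 117, 118, 117, 117, 117, 116, 117, 116, 117, 118]
w5 340 [79, 53, 53, 72, 107, 118, 120, 119, 112, 101, 114, 119, 117, 117, 117, 116, 117, 116, 116, 117, 115]
w5 385 [115, 61, 50, 61, 89, 116, 120, 119, 112, 101, 113, 117, 117, 116, 116, 116, 115, 116, 115, 115, 115]
w6 180 [176, 176, 176, 175, 175, 174, 175, 175, 164, 120, 111, 117, 118, 118, 118, 118, 117, 118, 117, 117, 116]
w6 205 [176, 176, 175, 175, 175, 175, 177, 178, 167, 120, 110, 117, 118, 117, 117, 118, 117, 117, 117, 117, 117]
w6 226 [177, 176, 176, 176, 176, 176, 177, 176, 159, 118, 112, 118, 119, 118, 118, 118, 117, 117, 117, 118, 118]
w6 340 [125, 125, 125, 126, 127, 127, 123, 101, 73, 95, 117, 120, 119, 119, 117, 118, 117, 118, 117, 116, 117]
w6 385 [169, 171, 172, 171, 171, 170, 172, 160, 110, 94, 114, 119, 117, 117, 116, 118, 117, 117, 117, 116, 116]
w7 180 [176, 175, 175, 175, 175, 175, 175, 175, 163, 120, 111, 117, 119, 117, 118, 117, 118, 117, 117, 117, 117]
w7 205 [175, 174, 175, 176, 176, 175, 177, 178, 166, 120, 110, 118, 117, 117, 118, 117, 117, 116, 118, 118, 118]
w7 226 [175, 176, 176, 176, 174, 153, 110, 68, 66, 96, 118, 120, 118, 119, 118, 118, 118, 117, 118, 118, 118]
w7 340 [133, 133, 134, 126, 90, 58, 50, 54, 68, 97, 118, 120, 118, 118, 117, 117, 117, 117, 117, 118, 117]
w7 385 [172, 171, 172, 166, 140, 81, 49, 52, 66, 97, 115, 119, 119, 117, 117, 117, 117, 117, 117, 116, 117]
```

The cover edge sits exactly as predicted (row 127.5). Sideways error against the lip is about 0.3 mm, and the tongue is 1.6 mm farther back than my model said, so I'll correct the housing x. Then I'll lower the cover and slide it in.

```bash
sed -i 's/^HB=.*/HB=(.5122,-.2535,.032)/' h.py; python3 - <<'E'
from h import *
where(HB,OB);plan(*tong(HB,OB,38.5,63,9.5),4)
E
```

```text
tongue [37.9  0.3 82.1] raise,.,yaw deg [ 9.92 -0.05 -0.04] F [-1.1 -0.7 -3.9] grip 0.010960307006446849
4 rows of [-0.0018  0.0002  0.0002] [-0.0001  0.0006  0.0048]
```

```bash
python3 jog.py '[[-0.002,0,0,0,0.0006,0.005,0.005],[-0.002,0,0,0,0.0006,0.005,0.005],[-0.002,0,0,0,0.0006,0.005,0.005],[-0.001,0,0,0,0.0006,0.004,0.005],[0,0,0,0,0,0,0.005]]'
python3 jog.py '[[0,0,0,0,0,0,0.005],[0,0,0,0,0,0,0.005],[0,0,0,0,0,0,0.005]]'
python3 - <<'E'
from h import *
where(HB,OB);plan(*tong(HB,OB,52,62.3,9.5),5)
E
```

```text
time_s: 8.65
ee_pos: [0.5258, -0.252, 0.2591]
orientation: [-0.059, 0.693, 0.716, -0.06]
contact_force: [-0.7, 1.1, -3.2]
grip_width: 0.0109
grip_force: 59.4
time_s: 8.95
ee_pos: [0.5264, -0.2521, 0.2604]
orientation: [-0.058, 0.693, 0.716, -0.06]
contact_force: [1.0, -0.3, -3.3]
grip_width: 0.0107
grip_force: 59.4
tongue [38.2  0.6 62.5] raise,.,yaw deg [ 9.56 -0.01 -0.06] F [ 1.  -0.3 -3.3] grip 0.010745528173759235
5 rows of [-0.0002  0.0001  0.0002] [-0.0001  0.0027 -0.0004]
```

```bash
python3 jog.py '[[0,0,0,0,0.0027,-0.0004,0.005],[0,0,0,0,0.0027,-0.0004,0.005],[0,0,0,0,0.0027,-0.0004,0.005],[0,0,0,0,0.0027,-0.0004,0.005],[0,0,0,0,0.0027,-0.0004,0.005]]'
python3 jog.py '[[0,0,0,0,0,0,0.005],[0,0,0,0,0,0,0.005],[0,0,0,0,0,0,0.005]]'
python3 - <<'E'
from h import *
where(HB,OB);plan(*tong(HB,OB,55,62.3,9.5),2)
E
```

```text
time_s: 9.45
ee_pos: [0.5402, -0.2516, 0.2599]
orientation: [-0.058, 0.693, 0.716, -0.06]
contact_force: [-0.1, -0.0, -4.4]
grip_width: 0.0108
grip_force: 59.4
time_s: 9.75
ee_pos: [0.5398, -0.2516, 0.2598]
orientation: [-0.058, 0.693, 0.716, -0.06]
contact_force: [-0.0, -0.3, -4.2]
grip_width: 0.0106
grip_force: 59.4
tongue [51.4  0.6 61.9] raise,.,yaw deg [ 9.6   0.   -0.06] F [-0.  -0.3 -4.2] grip 0.010573676806375644
2 rows of [-0.0009  0.      0.0005] [-0.0003  0.0015 -0.0005]
```

Free so far. I'll creep back until it touches the rear wall.

```bash
python3 jog.py '[[0,0,0,0,0.0015,-0.0003,0.005],[0,0,0,0,0,0,0.005],[0,0,0,0,0,0,0.005]]'
python3 jog.py '[[0,0,0,0,0.001,-0.0002,0.005],[0,0,0,0,0,0,0.005],[0,0,0,0,0,0,0.005]]'
python3 jog.py '[[0,0,0,0,0.001,-0.0002,0.005],[0,0,0,0,0,0,0.005],[0,0,0,0,0,0,0.005]]'
python3 -c "
from h import *
where(HB,OB)"
```

```text
time_s: 10.05
ee_pos: [0.5415, -0.2516, 0.2599]
orientation: [-0.058, 0.693, 0.716, -0.06]
contact_force: [-0.7, -0.2, -3.8]
grip_width: 0.0109
grip_force: 59.4
time_s: 10.35
ee_pos: [0.5425, -0.2515, 0.26]
orientation: [-0.058, 0.693, 0.716, -0.06]
contact_force: [1.3, 0.3, -3.7]
grip_width: 0.0109
grip_force: 59.4
time_s: 10.65
ee_pos: [0.5435, -0.2515, 0.2599]
orientation: [-0.058, 0.693, 0.716, -0.06]
contact_force: [0.5, 0.4, -3.1]
grip_width: 0.0106
grip_force: 59.4
tongue [55.2  0.6 62. ] raise,.,yaw deg [ 9.59  0.   -0.06] F [ 0.5  0.4 -3.1] grip 0.010589290146503465
```

```bash
python3 jog.py '[[0,0,0,0,0.001,-0.0002,0.005],[0,0,0,0,0,0,0.005],[0,0,0,0,0,0,0.005]]'
python3 jog.py '[[0,0,0,0,0.001,-0.0002,0.005],[0,0,0,0,0,0,0.005],[0,0,0,0,0,0,0.005]]'
python3 -c "
from h import *
where(HB,OB)"
```

```text
time_s: 10.95
ee_pos: [0.544, -0.2515, 0.2599]
orientation: [-0.059, 0.693, 0.716, -0.061]
contact_force: [-3.0, 0.1, -2.1]
grip_width: 0.0105
grip_force: 59.6
time_s: 11.25
ee_pos: [0.5444, -0.2515, 0.2599]
orientation: [-0.059, 0.693, 0.716, -0.061]
contact_force: [-6.7, 0.6, 0.3]
grip_width: 0.0107
grip_force: 59.9
tongue [55.5  0.6 61.9] raise,.,yaw deg [ 9.79  0.   -0.04] F [-6.7  0.6  0.3] grip 0.010716291077510971
```

Contact came at a reading of 55.3, where the seat is 55, so vision and touch agree. I'll back off and then lower the front about the tongue.

```bash
python3 jog.py '[[0,0,0,0,-0.0018,0.0003,0.005],[0,0,0,0,0,0,0.005],[0,0,0,0,0,0,0.005]]'; python3 - <<'E'
from h import *
where(HB,OB);a=tong(HB,OB,54,61.5,3);plan(*a,5);plan(*tong(HB,OB,54,60.7,0),4,a)
E
```

```text
time_s: 11.55
ee_pos: [0.5437, -0.2516, 0.26]
orientation: [-0.058, 0.693, 0.716, -0.06]
contact_force: [-2.3, -0.1, -3.8]
grip_width: 0.0107
grip_force: 59.5
tongue [55.4  0.6 62. ] raise,.,yaw deg [ 9.58  0.   -0.05] F [-2.3 -0.1 -3.8] grip 0.010672689825349859
5 rows of [-0.023  -0.      0.0002] [-0.0001 -0.0046  0.0015]
4 rows of [-0.0131  0.      0.    ] [-0.     -0.0025  0.001 ]
```

```bash
python3 jog.py '[[0,0,0,0,-0.0015,0.0002,0.005],[-0.023,0,0,-0.0001,-0.0043,0.0015,0.005],[-0.023,0,0,-0.0001,-0.0043,0.0015,0.005],[-0.023,0,0,-0.0001,-0.0043,0.0015,0.005],[0,0,0,0,0,0,0.005]]'
python3 jog.py '[[0,0,0,0,0,0,0.005],[0,0,0,0,0,0,0.005]]'
python3 - <<'E'
from h import *
where(HB,OB);a=tong(HB,OB,54,61,2);plan(*a,2);plan(*tong(HB,OB,54,60.6,0),2,a)
E
```

```text
time_s: 12.05
ee_pos: [0.5285, -0.2525, 0.2576]
orientation: [-0.034, 0.695, 0.718, -0.035]
contact_force: [-0.5, -0.9, -3.6]
grip_width: 0.0112
grip_force: 59.4
time_s: 12.25
ee_pos: [0.5293, -0.2523, 0.2578]
orientation: [-0.034, 0.694, 0.718, -0.035]
contact_force: [-0.7, -0.6, -3.8]
grip_width: 0.0105
grip_force: 59.4
tongue [54.7  0.3 62. ] raise,.,yaw deg [ 5.59 -0.01 -0.06] F [-0.7 -0.6 -3.8] grip 0.010535702000004822
2 rows of [-0.0314  0.0001  0.0006] [-0.0001 -0.0063  0.0024]
2 rows of [-0.0175  0.      0.    ] [ 0.     -0.0033  0.0012]
```

```bash
python3 jog.py '[[-0.0155,0,0,0,-0.0033,0.0012,0.005],[-0.0155,0,0,0,-0.0033,0.0012,0.005],[-0.0155,0,0,0,-0.0033,0.0012,0.005],[-0.0155,0,0,0,-0.0033,0.0012,0.005],[0,0,0,0,0,0,0.005]]'
python3 jog.py '[[0,0,0,0,0,0,0.005],[0,0,0,0,0,0,0.005]]'
python3 - <<'E'
from h import *
where(HB,OB);plan(*tong(HB,OB,54,60.4,0),2)
E
```

```text
time_s: 12.75
ee_pos: [0.5151, -0.2529, 0.2539]
orientation: [-0.012, 0.695, 0.718, -0.012]
contact_force: [1.7, 1.0, -4.9]
grip_width: 0.0108
grip_force: 59.3
time_s: 12.95
ee_pos: [0.5155, -0.2528, 0.2538]
orientation: [-0.012, 0.695, 0.719, -0.013]
contact_force: [2.2, 0.1, -4.3]
grip_width: 0.0106
grip_force: 59.4
tongue [52.9  0.2 60.7] raise,.,yaw deg [ 2.06 -0.01 -0.05] F [ 2.2  0.1 -4.3] grip 0.010608200662602109
2 rows of [-0.018   0.0001  0.0005] [-0.0001 -0.0029  0.0012]
```

```bash
python3 jog.py '[[-0.018,0,0,0,-0.0026,0.0012,0.005],[-0.018,0,0,0,-0.0026,0.0012,0.005],[0,0,0,0,0,0,0.005],[0,0,0,0,0,0,0.005]]'
python3 -c "
from h import *
where(HB,OB)"
```

```text
time_s: 13.35
ee_pos: [0.5095, -0.253, 0.2513]
orientation: [-0.0, 0.695, 0.719, -0.0]
contact_force: [-0.8, 0.4, -1.8]
grip_width: 0.0108
grip_force: 59.7
tongue [53.5  0.3 60.1] raise,.,yaw deg [ 0.07  0.   -0.05] F [-0.8  0.4 -1.8] grip 0.010816470077126335
```

The cover lies flat: tongue reading 53.5 (1.8 mm from the wall), height 60.1, and the rims carry part of the weight. I'll release, retreat and shut the catch from outside.

```bash
python3 jog.py '[[0,0,0,0,0,0.0005,0.03],[0,0,0,0,0,0,0.03],[0,0,0,0,0,0,0.035],[0,0,0,0,0,-0.02,0.035],[0,0,0,0,0,-0.04,0.035]]'
python3 - <<'E'
from h import *
p,R,o=tcp();p1=np.array([.479,-.125,.32]);print(p,o["grip_width"]);plan(p1,down(.032),5)
E
```

```text
time_s: 13.85
ee_pos: [0.5087, -0.2527, 0.309]
orientation: [-0.003, 0.695, 0.719, -0.001]
contact_force: [1.2, -0.5, -0.2]
grip_width: 0.0351
grip_force: 0.0
[ 0.50873491 -0.25266509  0.30901067] 0.035071107324498633
5 rows of [-0.0011 -0.0007  0.0002] [ 0.0257 -0.0051 -0.0021]
```

```bash
python3 jog.py '[[0,0,0,0.0257,-0.0051,-0.003,0.0],[0,0,0,0.0257,-0.0051,-0.001,0.0],[0,0,0,0.0257,-0.0051,0,0.0],[0,0,0,0.0257,-0.0051,0,0.0],[0,0,0,0.0257,-0.0051,0,0.0]]'
python3 jog.py '[[0,0,0,0,0,0.025,0],[0,0,0,0,0,0.03,0],[0,0,0,0,0,0.01,0],[0,0,0,0,0,0,0],[0,0,0,0,0,0,0]]'
python3 -c "
from h import *
p,R,o=tcp();plan([.479,-.146,.252],down(.032),1);plan([.4785,-.157,.252],down(.032),1)
img,K,T=shot('top','t1');print(fit([(img,K,T)],'blue',cover(.136,.063),(.5115,-.2535,.032)))"
```

```text
time_s: 14.35
ee_pos: [0.4802, -0.1243, 0.3153]
orientation: [0.0, 0.695, 0.719, 0.0]
contact_force: [1.1, 0.2, 0.0]
grip_width: 0.0003
grip_force: 0.0
time_s: 14.85
ee_pos: [0.4808, -0.1253, 0.2507]
orientation: [0.0, 0.695, 0.719, 0.0]
contact_force: [0.7, -0.1, 0.4]
grip_width: 0.0001
grip_force: 0.0
1 rows of [ 0.0005 -0.0002  0.0011] [-0.0207 -0.0025 -0.0014]
1 rows of [ 0.0005 -0.0002  0.0011] [-0.0316 -0.0034 -0.0014]Traceback (most recent call last):
  File "<string>", line 4, in <module>
    img,K,T=shot('top','t1');print(fit([(img,K,T)],'blue',cover(.136,.063),(.5115,-.2535,.032)))
                                   ~~~^^^^^^^^^^^^^^^^^^^^^^^^^^^^^^^^^^^^^^^^^^^^^^^^^^^^^^^^^
  File "h.py", line 56, in fit
    r=least_squares(f,x,loss="soft_l1",f_scale=.7);x=r.x
    return func(*args, **kwargs)
    vector_fun = VectorFunction(
        fun_wrapped,
    ...<6 lines>...
        workers=workers
    )
    self._update_fun()
    ~~~~~~~~~~~~~~~~^^
    self.f = self.fun_wrapped(xp_copy(self.x))
             ~~~~~~~~~~~~~~~~^^^^^^^^^^^^^^^^^
    return np.atleast_1d(self.fun(x))
                         ~~~~~~~~^^^
    return self.f(x, *self.args, **self.kwargs)
           ~~~~~~^^^^^^^^^^^^^^^^^^^^^^^^^^^^^^
  File "h.py", line 55, in f
    w=world(W,v);return [ (proj(w[i],o[1],o[2])[0]@o[3]-o[4]) for i,o in enumerate(obs)]
  File "h.py", line 38, in world
    c,s=np.cos(v[2]),np.sin(v[2]);return np.c_[v[0]+c*P[:,0]-s*P[:,1],v[1]+s*P[:,0]+c*P[:,1],P[:,2]+z]
                                                      ~^^^^^
IndexError: too many indices for array: array is 1-dimensional, but 2 were indexed
```

```bash
python3 jog.py '[[0,0,0,-0.01,-0.002,0,0],[0,0,0,-0.01,-0.001,0,0],[0,0,0,-0.004,0,0,0],[0,0,0,-0.003,0,0,0],[0,0,0,-0.002,0,0,0]]'
python3 jog.py '[[0,0,0,-0.002,0,0,0],[0,0,0,0,0,0,0]]'
python3 jog.py '[[0,0,0,-0.002,0,0,0],[0,0,0,0,0,0,0]]'
python3 jog.py '[[0,0,0,-0.0015,0,0,0],[0,0,0,0,0,0,0]]'
```

```text
time_s: 15.4
ee_pos: [0.4785, -0.1545, 0.2503]
orientation: [0.0, 0.695, 0.719, 0.0]
contact_force: [0.3, 3.3, 2.7]
grip_width: -0.0002
grip_force: 1.6
time_s: 15.6
ee_pos: [0.4784, -0.1565, 0.25]
orientation: [-0.0, 0.695, 0.719, -0.0]
contact_force: [1.9, 2.1, 0.3]
grip_width: -0.0001
grip_force: 0.9
time_s: 15.8
ee_pos: [0.4784, -0.1585, 0.25]
orientation: [-0.0, 0.695, 0.719, -0.0]
contact_force: [1.5, 1.9, 2.1]
grip_width: 0.0001
grip_force: 1.2
time_s: 16.0
ee_pos: [0.4785, -0.1591, 0.25]
orientation: [-0.001, 0.695, 0.719, 0.0]
contact_force: [0.5, 4.9, 3.0]
grip_width: -0.0002
grip_force: 2.5
```

```bash
python3 jog.py '[[0,0,0,-0.0015,0,0,0],[0,0,0,0,0,0,0]]'
python3 jog.py '[[0,0,0,0.012,0,0,0],[0,0,0,0.01,0,-0.03,0],[0,0,0,0.03,0,-0.045,0],[0,0,0,0.04,0,-0.045,0],[0,0,0,0.045,0,-0.03,0]]'
python3 - <<'E'
from h import *
print(tcp()[0]);plan([.52,.185,.40],down(.17),6)
E
```

```text
time_s: 16.2
ee_pos: [0.4785, -0.1594, 0.25]
orientation: [-0.001, 0.695, 0.719, 0.001]
contact_force: [-0.5, 7.6, 3.9]
grip_width: 0.0001
grip_force: 4.1
time_s: 16.7
ee_pos: [0.4743, -0.0372, 0.3884]
orientation: [0.001, 0.697, 0.717, -0.001]
contact_force: [1.0, -0.9, 0.0]
grip_width: 0.0002
grip_force: 0.0
[ 0.47434845 -0.03722635  0.38842328]
6 rows of [ 0.      0.0004 -0.0234] [ 0.0363  0.0108 -0.002 ]
```

The blue catch is home: the force rises without motion at its stop. Next I'll look at the yellow housing.

```bash
python3 jog.py '[[0,0,-0.023,0.0363,0.007,-0.002,0],[0,0,-0.023,0.0363,0.007,-0.002,0],[0,0,-0.023,0.0363,0.007,-0.002,0],[0,0,-0.023,0.0363,0.007,-0.002,0],[0,0,-0.023,0.0363,0.007,-0.002,0]]'
python3 jog.py '[[0,0,-0.023,0.0363,0.007,-0.002,0],[0,0,0,0.01,0,0,0],[0,0,0,0,0,0,0],[0,0,0,0,0,0,0],[0,0,0,0,0,0,0]]'
python3 - <<'E'
from h import *
v=shot("wrist","w8");print(tcp()[0]);H=housing(.106)
for g in((.4846,.277,.18),(.4846,.277,.18,0)):
    print(fit([v],"yellow",H,g))
x=fit([v],"yellow",H,(.4846,.277,.18,0))[0]
img,K,T=v;print([proj(hpts(x,[[-30,70+q,95],[-30,70+q,69]]),K,T).round(0).tolist() for q in(0,16)])
cv2.imwrite("pics/w8c.png",cv2.resize(img[0:260,140:440],(800,693))[:600])
E
```

```text
time_s: 17.2
ee_pos: [0.4948, 0.1473, 0.3964]
orientation: [0.0, 0.653, 0.757, -0.001]
contact_force: [0.0, 0.1, -0.0]
grip_width: -0.0001
grip_force: 0.0
time_s: 17.7
ee_pos: [0.4952, 0.1914, 0.3982]
orientation: [0.0, 0.645, 0.764, -0.001]
contact_force: [-0.2, -0.5, -0.3]
grip_width: 0.0002
grip_force: 0.0
[0.49524787 0.19145028 0.39831997]
(array([0.4848, 0.2835, 0.1752]), [40, 40, 31, 40], np.float64(0.64), np.float64(0.76))
(array([ 0.485 ,  0.2835,  0.1776, -0.0023]), [40, 40, 30, 40], np.float64(0.4), np.float64(0.86))
[[[235.0, -29.0], [239.0, -17.0]], [[234.0, -57.0], [238.0, -42.0]]]
```

View pics/w8c.png

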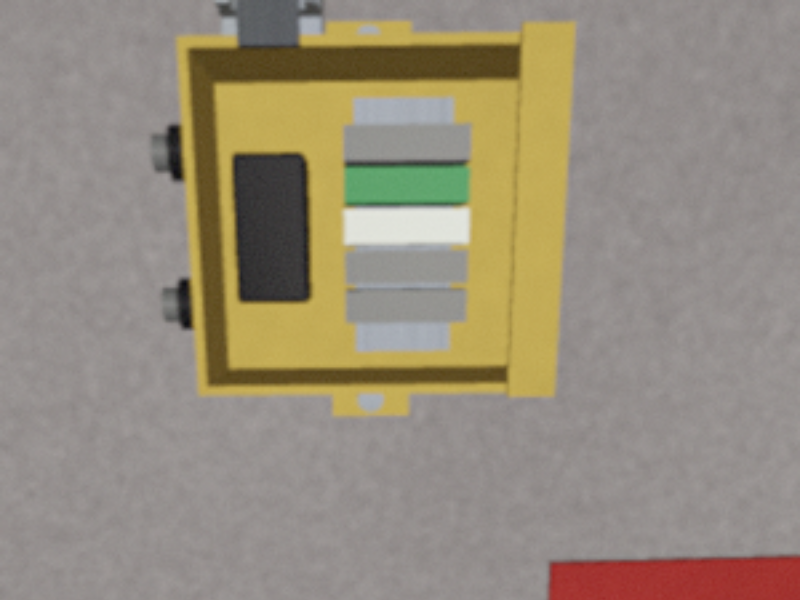

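The yellow housing shows its rear lip at crop x≈515–575, the bolt overlapping the left rim near crop (270,45), and mounting tabs at crop x 325–412 that disturb the side edges. I'll leave the tabs out and refit.

```bash
python3 - <<'E'
from h import *
v=load("w8");w=.106
H=[((-.058,w/2,.06),(-.058,-w/2,.06)),((.024,w/2,.06),(.042,w/2,.06)),((-.057,-w/2,.06),(-.016,-w/2,.06)),((.024,-w/2,.06),(.042,-w/2,.06)),((.058,w/2,.071),(.058,-w/2,.071)),((.045,w/2,.071),(.057,w/2,.071)),((.045,-w/2,.071),(.057,-w/2,.071))]
for g in((.4846,.2835,.177),(.4846,.2835,.177,0)): print(fit([v],"yellow",H,g))
x=fit([v,load("top0")],"yellow",H,(.4846,.2835,.177,0));print(x)
w=.132
H=[((-.058,w/2,.06),(-.058,-w/2,.06)),((.024,w/2,.06),(.042,w/2,.06)),((-.057,-w/2,.06),(-.016,-w/2,.06)),((.024,-w/2,.06),(.042,-w/2,.06)),((.058,w/2,.071),(.058,-w/2,.071)),((.045,w/2,.071),(.057,w/2,.071)),((.045,-w/2,.071),(.057,-w/2,.071))]
print("blue again",fit([load("w2")],"blue",H,(.5127,-.254,.032,0)))
X=fit([v],"yellow",H,(.4846,.2835,.177,0))[0]
P=hpts((.485,.2835,.177),[[-30,49,0],[-30,89,0]]);print(P)
plan(np.r_[P[0,:2],.252],down(.177),5)
E
```

```text
(array([0.4848, 0.2832, 0.1713]), [40, 40, 40, 40, 40, 40, 40], np.float64(0.66), np.float64(0.96))
(array([ 0.4852,  0.2832,  0.1803, -0.0035]), [40, 40, 40, 40, 40, 40, 40], np.float64(0.13), np.float64(0.97))
(array([ 0.4851,  0.2831,  0.1825, -0.0036]), [80, 80, 75, 80, 80, 80, 80], np.float64(0.37), np.float64(0.95))
blue again (array([ 0.513 , -0.2541,  0.0324, -0.0035]), [40, 40, 40, 40, 40, 40, 40], np.float64(0.13), np.float64(0.99))
[[0.44684092 0.32645212 0.        ]
 [0.43979783 0.36582718 0.        ]]
5 rows of [-0.0002  0.0003 -0.0018] [ 0.0283 -0.0049  0.0292]
```

```bash
python3 jog.py '[[0,0,-0.002,0.0275,-0.0049,0.0292,0],[0,0,-0.002,0.0275,-0.0049,0.0292,0],[0,0,-0.002,0.0275,-0.0049,0.0292,0],[0,0,-0.002,0.0275,-0.0049,0.0292,0],[0,0,-0.002,0.0275,-0.0049,0.0292,0]]'
python3 jog.py '[[0,0,0,0,0,0,0],[0,0,0,0,0,0,0]]'
python3 - <<'E'
from h import *
HY=(.4852,.2832,.1803);p,R,o=tcp();print(Ro.from_euler("z",-HY[2]).apply(p-[HY[0],HY[1],0])*1e3,np.degrees((down(HY[2]).inv()*R).as_rotvec()))
E
```

```text
time_s: 18.25
ee_pos: [0.4473, 0.3239, 0.2514]
orientation: [0.0, 0.641, 0.767, -0.0]
contact_force: [0.7, -0.1, 0.4]
grip_width: -0.0
grip_force: 0.0
time_s: 18.45
ee_pos: [0.4467, 0.324, 0.2521]
orientation: [-0.0, 0.64, 0.768, -0.001]
contact_force: [0.9, 0.1, 0.3]
grip_width: -0.0
grip_force: 0.0
[-30.55583007  47.03083101 252.0529225 ] [ 0.11230542 -0.05332916 -0.05165013]
```

```bash
python3 jog.py '[[0,0,0,0.006,0,0,0],[0,0,0,0.005,0,0,0],[0,0,0,0.005,0,0,0],[0,0,0,0.004,0,0,0],[0,0,0,0,0,0,0]]'
python3 jog.py '[[0,0,0,0.002,0,0,0],[0,0,0,0.002,0,0,0],[0,0,0,0,0,0,0]]'
python3 jog.py '[[0,0,0,0.0015,0,0,0],[0,0,0,0,0,0,0]]'
python3 -c "
from h import *
HY=(.4852,.2832,.1803);p,R,o=tcp();print(Ro.from_euler('z',-HY[2]).apply(p-[HY[0],HY[1],0])*1e3)"
```

```text
time_s: 18.95
ee_pos: [0.4438, 0.3444, 0.2533]
orientation: [0.0, 0.641, 0.768, 0.001]
contact_force: [0.4, -1.1, 0.1]
grip_width: 0.0
grip_force: 0.8
time_s: 19.25
ee_pos: [0.4425, 0.3482, 0.2527]
orientation: [0.0, 0.64, 0.768, -0.0]
contact_force: [3.0, -2.7, 1.1]
grip_width: 0.0003
grip_force: 1.5
time_s: 19.45
ee_pos: [0.4425, 0.3487, 0.2526]
orientation: [0.001, 0.641, 0.768, -0.001]
contact_force: [1.7, -6.5, 4.7]
grip_width: 0.0
grip_force: 3.2
[-30.24414036  72.06834067 252.5989778 ]
```

The yellow catch is fully out: it met its stop at a reading of 72 against 71.5 predicted. The yellow cover is plain, so I need a low oblique view of its near edge to find which end carries the front flange.

```bash
cat >> h.py <<'E'
HY=(.4852,.2832,.1803)
E
python3 - <<'E'
from h import *
CY=(.647,-.105,-.2355)
img,K,T0=load("w8");p0=None
Rct=np.array([[.001,-.9512,-.3086],[1,.0015,-.0013],[.0017,-.3086,.9512]])
pts=hpts(CY,[[-56.5,55,9],[-56.5,-55,9],[56.5,55,9],[56.5,-55,9]])
for yaw,b,c in ((-.1,-.6,(.42,.02,.18)),(.1,-.6,(.42,.0,.18)),(.2,-.5,(.42,.04,.2)),(0.,-.5,(.42,.02,.2))):
    R=down(yaw)*Ro.from_rotvec([b,0,0]);T=np.eye(4);T[:3,:3]=R.as_matrix()@Rct;T[:3,3]=c
    p=np.array(c)-R.apply([.0793,.0005,.0312]);print(yaw,b,p.round(3),"tip",(p+R.apply([0,0,.173])).round(3),proj(pts,K,T).round(0).tolist())
E
```

```text
-0.1 -0.6 [ 0.394 -0.057  0.205] tip [ 0.491 -0.067  0.063] [[356.0, 158.0], [333.0, 296.0], [440.0, 163.0], [415.0, 275.0]]
0.1 -0.6 [ 0.41  -0.081  0.205] tip [ 0.507 -0.071  0.063] [[345.0, 182.0], [302.0, 322.0], [425.0, 207.0], [388.0, 317.0]]
0.2 -0.5 [ 0.421 -0.041  0.227] tip [ 0.502 -0.024  0.075] [[341.0, 252.0], [289.0, 375.0], [422.0, 276.0], [376.0, 377.0]]
0.0 -0.5 [ 0.405 -0.059  0.227] tip [ 0.488 -0.059  0.075] [[366.0, 180.0], [331.0, 311.0], [452.0, 196.0], [418.0, 303.0]]
```

```bash
python3 - <<'E'
from h import *
p,R,_=tcp();pa=p+[0,-.005,.11];pb=np.array([.41,.0,.32]);Rb=down(-.1)*Ro.from_rotvec([-.2,0,0]);pc=np.array([.394,-.057,.205]);Rc=down(-.1)*Ro.from_rotvec([-.6,0,0])
plan(pb,Rb,9,(pa,R));plan(pc,Rc,5,(pb,Rb))
E
```

```text
9 rows of [-0.0221 -0.0028  0.0311] [-0.038  -0.0062  0.0044]
5 rows of [-0.08  0.    0.  ] [-0.0117 -0.0101  0.0209]
```

```bash
python3 jog.py '[[0,0,0,-0.005,0,-0.03,0],[0,0,0,0,0,-0.04,0],[0,0,0,0,0,-0.04,0],[-0.022,-0.003,0.031,-0.038,-0.006,0.0044,0],[-0.022,-0.003,0.031,-0.038,-0.006,0.0044,0]]'
python3 jog.py '[[-0.022,-0.003,0.031,-0.038,-0.006,0.0044,0],[-0.022,-0.003,0.031,-0.038,-0.006,0.0044,0],[-0.022,-0.003,0.031,-0.038,-0.006,0.0044,0],[-0.022,-0.003,0.031,-0.038,-0.006,0.0044,0],[-0.022,-0.003,0.031,-0.038,-0.006,0.0044,0]]'
python3 jog.py '[[-0.022,-0.003,0.031,-0.038,-0.006,0.0044,0],[-0.022,-0.003,0.031,-0.038,-0.006,0.0044,0],[-0.08,0,0,-0.0117,-0.01,0.021,0],[-0.08,0,0,-0.0117,-0.01,0.021,0],[-0.08,0,0,-0.0117,-0.01,0.021,0]]'
python3 jog.py '[[-0.08,0,0,-0.0117,-0.01,0.021,0],[-0.08,0,0,-0.0117,-0.01,0.021,0],[0,0,0,0,0,0,0],[0,0,0,0,0,0,0]]'
python3 - <<'E'
from h import *
img,K,T=shot("wrist","w9");print(tcp()[0])
pts=hpts((.647,-.105,-.2355),[[-56.5,55,9],[-56.5,-55,9],[56.5,55,9],[56.5,-55,9]]);q=proj(pts,K,T);print(q.round(0).tolist())
n=(q[2]+q[3]-q[0]-q[1]);n/=np.linalg.norm(n)
for f in(.2,.35,.65,.8):
    c=q[0]*(1-f)+q[1]*f;G=(c+np.arange(-14,8)[:,None]*n).astype(np.float32)
    print(f,[int(x[0]) for x in cv2.remap(img,G[:,0],G[:,1],1)[:,0,0:1]], [x.tolist() for x in cv2.remap(img,G[:,0],G[:,1],1)[:,0].astype(int)])
x0,y0=(q.min(0)-20).clip(0).astype(int);x1,y1=(q.max(0)+20).astype(int);cr=img[y0:y1,x0:x1];s=min(800/cr.shape[1],600/cr.shape[0]);cv2.imwrite("pics/w9c.png",cv2.resize(cr,None,fx=s,fy=s,interpolation=2)[:600,:800])
E
```

```text
time_s: 19.95
ee_pos: [0.4432, 0.2695, 0.3552]
orientation: [0.016, 0.663, 0.749, 0.017]
contact_force: [0.5, -0.6, 0.1]
grip_width: -0.0001
grip_force: 0.0
time_s: 20.45
ee_pos: [0.426, 0.0762, 0.3301]
orientation: [0.057, 0.718, 0.692, 0.053]
contact_force: [-0.4, -0.3, 0.3]
grip_width: -0.0001
grip_force: 0.0
time_s: 20.95
ee_pos: [0.4015, -0.029, 0.265]
orientation: [0.147, 0.729, 0.656, 0.127]
contact_force: [-0.2, -0.3, 0.4]
grip_width: -0.0
grip_force: 0.0
time_s: 21.35
ee_pos: [0.3889, -0.0372, 0.2219]
orientation: [0.13, 0.721, 0.675, 0.088]
contact_force: [0.2, -0.3, 0.6]
grip_width: -0.0001
grip_force: 0.0
[ 0.38972503 -0.03764334  0.22334878]
[[472.0, 182.0], [425.0, 315.0], [574.0, 195.0], [522.0, 310.0]]
0.2 [132, 130, 130, 130, 130, 131, 132, 133, 129, 99, 48, 28, 33, 33, 32, 31, 28, 46, 64, 73, 74, 73] [[132, 134, 139], [130, 133, 137], [130, 132, 136], [130, 132, 137], [130, 131, 136], [131, 133, 137], [132, 134, 138], [133, 134, 140], [129, 131, 137], [99, 110, 119], [48, 77, 93], [28, 68, 88], [33, 71, 90], [33, 70, 90], [32, 71, 89], [31, 71, 88], [28, 74, 92], [4
[... 736 characters left out ...]
 [130, 133, 137], [134, 136, 141], [133, 134, 140], [118, 122, 128], [77, 95, 106], [38, 73, 90], [25, 68, 84], [32, 71, 88], [34, 71, 89], [25, 68, 84], [34, 77, 96], [46, 105, 129], [67, 141, 169], [75, 153, 181], [76, 153, 183], [71, 148, 178]]
0.8 [130, 131, 126, 126, 127, 132, 132, 138, 132, 121, 77, 37, 22, 34, 22, 32, 30, 45, 69, 72, 70, 73] [[130, 133, 138], [131, 132, 137], [126, 128, 134], [126, 127, 132], [127, 128, 133], [132, 133, 138], [132, 135, 140], [138, 138, 143], [132, 133, 138], [121, 123, 130], [77, 94, 105], [37, 73, 89], [22, 67, 83], [34, 71, 88], [22, 65, 85], [32, 71, 86], [30, 70, 91], [45, 101, 126], [69, 141, 170], [72, 149, 180], [70, 150, 180], [73, 151, 181]]
```

View pics/w9c.png

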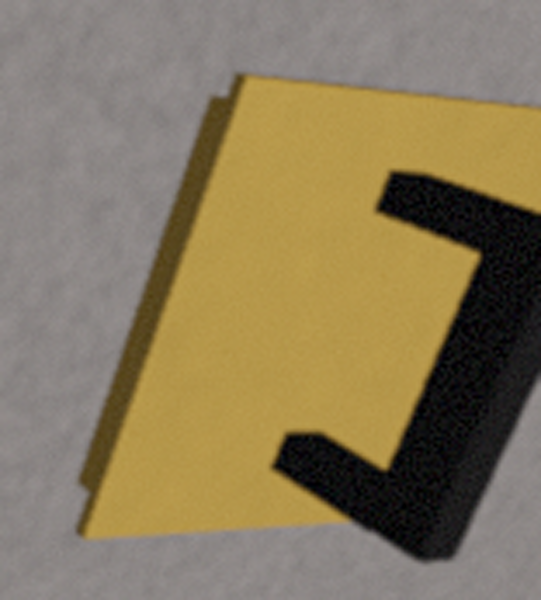

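The near (−x) edge shows the dark front flange set in from both corners, so the yellow tongue points to +x as well (yaw ≈ −0.235). I'll move above the cover for a precise fit.

```bash
python3 - <<'E'
from h import *
p,R,_=tcp();plan([.628,-.183,.40],down(-.235),9)
E
```

```text
9 rows of [0.0354 0.0029 0.0189] [-0.0127  0.0316 -0.0141]
```

```bash
python3 jog.py '[[0.0354,0.003,0.019,-0.005,0.015,-0.035,0.03],[0.0354,0.003,0.019,-0.0127,0.0316,-0.025,0.06],[0.0354,0.003,0.019,-0.0127,0.0316,-0.014,0.06],[0.0354,0.003,0.019,-0.0127,0.0316,-0.014,0.06],[0.0354,0.003,0.019,-0.0127,0.0316,-0.014,0.06]]'
python3 jog.py '[[0.0354,0.003,0.019,-0.0127,0.0316,-0.014,0.06],[0.0354,0.003,0.019,-0.0127,0.0316,-0.010,0.06],[0.0354,0.003,0.019,-0.0127,0.0316,0,0.06],[0.0354,0.003,0.019,-0.0127,0.0316,0,0.06]]'
python3 - <<'E'
from h import *
p,R,_=tcp();print(p);plan([.628,-.183,.39],down(-.235),2)
E
```

```text
time_s: 21.9
ee_pos: [0.492, -0.0973, 0.3469]
orientation: [0.073, 0.756, 0.649, 0.04]
contact_force: [1.0, 0.7, -0.9]
grip_width: 0.0601
grip_force: 0.0
time_s: 22.3
ee_pos: [0.6036, -0.1675, 0.3864]
orientation: [0.015, 0.783, 0.622, 0.003]
contact_force: [-0.1, 0.5, 0.4]
grip_width: 0.0601
grip_force: 0.0
[ 0.60364738 -0.16749514  0.38640549]
2 rows of [0.0132 0.007  0.0038] [-0.0048  0.0137 -0.0015]
```

```bash
python3 jog.py '[[0.013,0.007,0.004,-0.0048,0.0137,0,0.06],[0.013,0.007,0.004,-0.0048,0.0137,0,0.06],[0,0,0,0,0,0,0.06],[0,0,0,0,0,0,0.06],[0,0,0,0,0,0,0.06]]'
python3 - <<'E'
from h import *
v=shot("wrist","w10");p,R,_=tcp();print(p,np.degrees((down(-.235).inv()*R).as_rotvec()))
x=fit([v],"yellow",cover(.11),(.647,-.105,-.2355,0));print(x)
X=x[0];plan([X[0],X[1],.218],down(X[2]),4)
E
```

```text
time_s: 22.8
ee_pos: [0.6257, -0.1832, 0.3832]
orientation: [-0.003, 0.785, 0.619, -0.0]
contact_force: [-0.5, 0.3, -0.6]
grip_width: 0.0599
grip_force: 0.0
[ 0.62562159 -0.18371314  0.38259291] [0.30628476 0.18761161 0.01947931]
(array([ 0.6476, -0.1051, -0.2319, -0.0044]), [40, 40, 40, 40], np.float64(0.13), np.float64(1.0))
4 rows of [-0.0013 -0.0008 -0.0009] [0.0203 0.0009 0.0412]
```

```bash
python3 jog.py '[[-0.0013,-0.0008,-0.001,0.0203,0.0009,0.0412,0.06],[-0.0013,-0.0008,-0.001,0.0203,0.0009,0.0412,0.06],[-0.0013,-0.0008,-0.001,0.0203,0.0009,0.0412,0.06],[-0.0013,-0.0008,-0.001,0.0203,0.0009,0.038,0.06],[0,0,0,0,0,0,0.06]]'
python3 jog.py '[[0,0,0,0,0,0,0.06],[0,0,0,0,0,0,0.06],[0,0,0,0,0,0,0.06]]'
python3 - <<'E'
from h import *
p,R,_=tcp();print(p);plan([.6479,-.1051,.199],down(-.2319),2)
E
```

```text
time_s: 23.35
ee_pos: [0.6449, -0.1024, 0.2145]
orientation: [-0.006, 0.783, 0.622, -0.002]
contact_force: [0.1, 0.0, -0.0]
grip_width: 0.0601
grip_force: 0.0
time_s: 23.65
ee_pos: [0.6484, -0.1078, 0.2217]
orientation: [-0.0, 0.785, 0.619, 0.001]
contact_force: [0.2, -1.1, -0.1]
grip_width: 0.0599
grip_force: 0.0
[ 0.64840942 -0.1077726   0.22171321]
2 rows of [ 0.0004 -0.001  -0.0019] [ 0.0012 -0.0006  0.0114]
```

```bash
python3 jog.py '[[0,-0.001,-0.002,0.0012,-0.0006,0.0113,0.06],[0,-0.001,-0.002,0.0012,-0.0006,0.0113,0.05],[0,0,0,0,0,0,0.05],[0,0,0,0,0,0,0.005],[0,0,0,0,0,0,0.005]]' 60
python3 jog.py '[[0,0,0,0,0,0,0.005],[0,0,0,0,0,0,0.005],[0,0,0,0,0,0,0.005]]'
python3 - <<'E'
from h import *
p,R,o=tcp();print(p,o["contact_force"],np.degrees((down(-.2319).inv()*R).as_rotvec()));print("cover origin in tool",R.inv().apply(np.array([.6476,-.1051,0])-p))
E
```

```text
time_s: 24.15
ee_pos: [0.6471, -0.1036, 0.1969]
orientation: [-0.001, 0.783, 0.621, -0.0]
contact_force: [-0.2, -0.9, -0.1]
grip_width: 0.0221
grip_force: 0.0
time_s: 24.45
ee_pos: [0.6473, -0.1036, 0.1974]
orientation: [-0.001, 0.783, 0.621, -0.0]
contact_force: [1.0, 1.0, 1.4]
grip_width: 0.0106
grip_force: 58.9
[ 0.64734024 -0.10361199  0.19736351] [0.99234799 1.01133455 1.36560464] [ 0.09330372  0.05165826 -0.13050241]
cover origin in tool [-0.00156814  0.00091282  0.19736095]
```

```bash
cat >> h.py <<'E'
OY=(-.0016,0,.1974)
E
python3 - <<'E'
from h import *
_,K,T=load("top0");print("flask base~",on_plane([[188,163]],K,T,0),"flask top",on_plane([[171,137]],K,T,.235),"carton",on_plane([[120,255]],K,T,.07))
p,R,_=tcp();p1=p+[0,0,.15];pm=np.array([.50,.05,.345]);p2,R2=tong(HY,OY,28,130,10);Rm=R.inv();
plan(pm,down(-.05),5,(p1,R));plan(p2,R2,7,(pm,down(-.05)));print(p2)
E
```

```text
flask base~ [[0.69357763 0.36407104 0.        ]] flask top [[0.70196892 0.36252723 0.235     ]] carton [[0.41540869 0.53329227 0.07      ]]
5 rows of [-0.0003 -0.0002 -0.0359] [ 0.0257 -0.034   0.0005]
7 rows of [ 0.0248 -0.0029 -0.0328] [0.0338 0.0004 0.0027]
[0.48990451 0.2856839  0.3253489 ]
```

```bash
python3 jog.py '[[0,0,0,0,0,-0.02,0.005],[0,0,0,0,0,-0.035,0.005],[0,0,0,0,0,-0.045,0.005],[0,0,0,0,0,-0.045,0.005],[0,0,-0.036,0.0257,-0.034,0,0.005]]'
python3 jog.py '[[0,0,-0.036,0.0257,-0.034,0,0.005],[0,0,-0.036,0.0257,-0.034,0,0.005],[0,0,-0.036,0.0257,-0.034,0,0.005],[0,0,-0.036,0.0257,-0.034,0,0.005],[0.02,0,-0.033,0.0338,0.0004,0.0027,0.005]]'
python3 jog.py '[[0.025,-0.003,-0.033,0.0338,0.0004,0.0027,0.005],[0.025,-0.003,-0.033,0.0338,0.0004,0.0027,0.005],[0.025,-0.003,-0.033,0.0338,0.0004,0.0027,0.005],[0.025,-0.003,-0.033,0.0338,0.0004,0.0027,0.005],[0.025,-0.003,-0.033,0.0338,0.0004,0.0027,0.005]]'
python3 jog.py '[[0.025,-0.003,-0.033,0.0338,0.0004,0.0027,0.005],[0,0,0,0,0,0,0.005],[0,0,0,0,0,0,0.005]]'
python3 - <<'E'
from h import *
where(HY,OY);plan(*tong(HY,OY,34,84,10),3)
E
```

```text
time_s: 24.95
ee_pos: [0.6247, -0.0753, 0.3498]
orientation: [0.004, 0.775, 0.632, 0.004]
contact_force: [0.5, 0.4, -3.0]
grip_width: 0.0111
grip_force: 59.0
time_s: 25.45
ee_pos: [0.4969, 0.0835, 0.3397]
orientation: [-0.008, 0.712, 0.702, -0.011]
contact_force: [1.5, -0.8, -3.9]
grip_width: 0.0106
grip_force: 59.1
time_s: 25.95
ee_pos: [0.4942, 0.253, 0.3269]
orientation: [-0.048, 0.65, 0.756, -0.056]
contact_force: [0.4, 0.5, -3.5]
grip_width: 0.0107
grip_force: 59.1
time_s: 26.25
ee_pos: [0.4888, 0.2863, 0.324]
orientation: [-0.056, 0.636, 0.767, -0.065]
contact_force: [0.8, -0.5, -2.6]
grip_width: 0.0111
grip_force: 59.2
tongue [ 27.4   1.5 128.7] raise,.,yaw deg [ 9.88  0.13 -0.27] F [ 0.8 -0.5 -2.6] grip 0.011096863706003376
3 rows of [ 0.0007 -0.0006  0.0016] [-0.0003  0.0049  0.0143]
```

Now down to z 84. I'll let it settle, then measure the cover's left and front edges and the lip edges in one image.

```bash
python3 jog.py '[[0,-0.0006,0.0016,-0.0005,0.0049,0.0143,0.005],[0,-0.0006,0.0016,-0.0005,0.0049,0.0143,0.005],[0,-0.0006,0.0016,-0.0005,0.0049,0.0143,0.005],[0,0,0,0,0,0,0.005],[0,0,0,0,0,0,0.005]]'
python3 jog.py '[[0,0,0,0,0,0,0.005],[0,0,0,0,0,0,0.005],[0,0,0,0,0,0,0.005]]'
python3 - <<'E'
from h import *
img,K,T=shot("wrist","w11");where(HY,OY);g=img.mean(2)
C=cpts(OY,[[-40,55,12],[-20,55,12],[20,55,12],[-56.5,40,12],[-56.5,20,12]]);Hp=hpts(HY,[[46,53,71],[54,53,71],[58,40,71],[58,20,71],[58,0,71],[43,20,71]])
for i,P in enumerate(C[:3]): q=proj(P,K,T)[0];r,c=int(q[1]),int(q[0]);print("cover left",q.round(1),r-8,g[r-8:r+9,c-3:c+4].mean(1).astype(int).tolist())
for P in C[3:]: q=proj(P,K,T)[0];r,c=int(q[1]),int(q[0]);print("cover front",q.round(1),c-8,g[r-3:r+4,c-8:c+9].mean(0).astype(int).tolist())
for P in Hp[:2]: q=proj(P,K,T)[0];r,c=int(q[1]),int(q[0]);print("lip left",q.round(1),r-10,g[r-10:r+11,c-1:c+2].mean(1).astype(int).tolist())
for P in Hp[2:]: q=proj(P,K,T)[0];r,c=int(q[1]),int(q[0]);print("lip rear/last front",q.round(1),c-8,g[r-3:r+4,c-8:c+9].mean(0).astype(int).tolist())
E
```

```text
time_s: 26.75
ee_pos: [0.4968, 0.2847, 0.2778]
orientation: [-0.056, 0.639, 0.764, -0.067]
contact_force: [-0.0, -0.2, -3.4]
grip_width: 0.0107
grip_force: 59.2
time_s: 27.05
ee_pos: [0.4968, 0.2854, 0.2792]
orientation: [-0.055, 0.639, 0.764, -0.066]
contact_force: [0.0, 0.7, -2.2]
grip_width: 0.0109
grip_force: 59.2
tongue [35.3 -1.5 83.8] raise,.,yaw deg [9.84 0.04 0.15] F [-0.4 -0.3 -2.1] grip 0.010907146055850319
cover left [182.1 160.2] 152 [141, 142, 143, 142, 140, 139, 139, 129, 109, 127, 144, 146, 145, 145, 145, 145, 144]
cover left [226.5 160.3] 152 [143, 142, 138, 120, 83, 69, 70, 71, 92, 130, 145, 146, 146, 145, 146, 145, 146]
cover left [315.4 160.5] 152 [119, 143, 146, 145, 145, 153, 162, 152, 113, 117, 143, 147, 145, 146, 145, 145, 145]
cover front [149.  192.5] 141 [138, 137, 137, 139, 138, 140, 139, 140, 141, 143, 144, 142, 143, 142, 142, 142, 142]
cover front [153.5 232.7] 145 [142, 140, 139, 139, 139, 137, 139, 139, 139, 138, 141, 140, 139, 139, 140, 140, 141]
lip left [412.5 156.9] 146 [59, 63, 63, 65, 64, 63, 64, 74, 106, 140, 134, 109, 139, 147, 145, 144, 145, 144, 144, 143, 143]
lip left [429.9 157.3] 147 [135, 132, 133, 136, 131, 115, 91, 68, 63, 60, 81, 121, 142, 145, 145, 144, 143, 143, 143, 144, 144]
lip rear/last front [434.8 183.8] 426 [144, 143, 145, 144, 144, 144, 143, 144, 143, 142, 136, 133, 133, 134, 135, 136, 137]
lip rear/last front [429.2 221.9] 421 [142, 143, 142, 142, 143, 143, 142, 143, 143, 141, 138, 136, 137, 136, 135, 136, 135]
lip rear/last front [424.  257.5] 415 [141, 141, 140, 139, 140, 141, 140, 140, 141, 142, 141, 139, 138, 139, 138, 137, 137]
lip rear/last front [398.6 220.3] 390 [140, 140, 142, 142, 143, 143, 130, 90, 72, 105, 140, 144, 143, 144, 143, 143, 143]
```

```bash
python3 - <<'E'
from h import *
img,K,T=load("w11");b=img[...,0].astype(float);g=img.mean(2)
for c in(408,416,420,424,428,432,436): 
    print("col",c,[int(x) for x in g[148:163,c-1:c+2].mean(1)],[int(x) for x in b[148:163,c-1:c+2].mean(1)])
for c in (165,175,185,195): print("cov",c,[int(x) for x in g[154:165,c-2:c+3].mean(1)],[int(x) for x in b[154:165,c-2:c+3].mean(1)])
C=cpts(OY,[[-56.5,40,12],[-56.5,20,12]]);Hp=hpts(HY,[[58,40,71],[58,20,71],[58,0,71]])
for P in C: q=proj(P,K,T)[0];r,c=int(q[1]),int(q[0]);print("cover front",q.round(1),c-8,b[r-3:r+4,c-8:c+9].mean(0).astype(int).tolist())
for P in Hp: q=proj(P,K,T)[0];r,c=int(q[1]),int(q[0]);print("lip rear",q.round(1),c-8,b[r-3:r+4,c-8:c+9].mean(0).astype(int).tolist())
H2=hpts(HY,[[50,53,71],[50,53,60],[50,53,0],[43,53,71],[58,53,71],[38,53,60],[38,53,0]]);print(proj(H2,K,T).round(1).tolist(), T[:3,3])
where(HY,OY)
E
```

```text
col 408 [64, 61, 65, 66, 63, 71, 108, 141, 134, 107, 132, 143, 145, 146, 145] [31, 27, 33, 34, 30, 34, 56, 78, 75, 56, 72, 79, 81, 83, 81]
col 416 [62, 65, 61, 64, 63, 68, 103, 141, 134, 116, 138, 146, 144, 143, 145] [29, 33, 28, 31, 31, 34, 53, 79, 73, 62, 77, 83, 81, 80, 83]
col 420 [94, 69, 63, 60, 64, 64, 101, 140, 136, 109, 127, 143, 145, 144, 144] [77, 40, 31, 26, 33, 28, 51, 78, 75, 58, 69, 80, 82, 81, 81]
col 424 [137, 127, 101, 72, 61, 63, 99, 140, 137, 114, 127, 143, 144, 143, 144] [135, 122, 88, 45, 27, 28, 50, 77, 77, 60, 68, 81, 81, 80, 81]
col 428 [133, 132, 133, 125, 97, 76, 63, 74, 74, 89, 124, 143, 146, 144, 144] [131, 130, 131, 120, 85, 51, 28, 35, 36, 46, 67, 79, 82, 81, 81]
col 432 [138, 137, 138, 138, 138, 132, 116, 83, 63, 79, 119, 142, 145, 144, 146] [136, 135, 136, 136, 136, 128, 108, 64, 32, 37, 63, 79, 82, 81, 83]
col 436 [139, 137, 138, 138, 137, 137, 135, 131, 113, 93, 115, 142, 145, 145, 143] [136, 136, 135, 136, 135, 135, 134, 128, 104, 64, 59, 78, 81, 82, 80]
cov 165 [139, 140, 141, 139, 140, 128, 109, 129, 144, 145, 146] [137, 137, 138, 137, 138, 125, 
[... 444 characters left out ...]
, 103, 80, 78, 79, 79, 79, 79]
cover front [153.5 232.7] 145 [140, 137, 137, 136, 137, 134, 136, 137, 137, 132, 116, 85, 75, 75, 78, 78, 78]
lip rear [434.8 183.8] 426 [80, 80, 81, 81, 80, 81, 80, 80, 81, 97, 120, 131, 132, 131, 132, 134, 135]
lip rear [429.2 221.9] 421 [79, 80, 78, 78, 80, 79, 78, 79, 90, 115, 134, 135, 134, 133, 133, 133, 133]
lip rear [424.  257.5] 415 [78, 78, 77, 76, 78, 78, 77, 76, 79, 98, 125, 137, 136, 136, 135, 135, 134]
[[421.1, 157.1], [416.2, 153.8], [396.7, 141.1], [406.0, 156.7], [438.6, 157.5], [391.9, 153.3], [378.4, 140.8]] [0.47840681 0.36228213 0.24832371]
tongue [35.3 -1.5 83.8] raise,.,yaw deg [9.84 0.04 0.15] F [-0.4 -0.3 -2.1] grip 0.010907146055850319
```

The images give a relative correction of +0.5 mm in x, so the tongue is really at 35.8; y stays at about −1.6 mm, to be removed. Next I'll descend and slide it under the lip.

```bash
sed -i 's/^HY=.*/HY=(.4847,.2832,.1803)/' h.py; python3 - <<'E'
from h import *
where(HY,OY);plan(*tong(HY,OY,38.5,63,9.5),4)
E
```

```text
tongue [35.8 -1.6 83.8] raise,.,yaw deg [9.84 0.04 0.15] F [-0.4 -0.3 -2.1] grip 0.010907146055850319
4 rows of [-0.0015 -0.0002 -0.0006] [0.0004 0.0013 0.0051]
```

```bash
python3 jog.py '[[-0.003,0,-0.002,0.0015,0.001,0.004,0.005],[-0.003,0,0,0,0.001,0.004,0.005],[0,0,0,0,0,0,0.005],[0,0,0,0,0,0,0.005],[0,0,0,0,0,0,0.005]]'
python3 - <<'E'
from h import *
where(HY,OY);plan(*tong(HY,OY,38.5,62.5,9.5),3)
E
```

```text
time_s: 27.6
ee_pos: [0.4971, 0.2869, 0.2704]
orientation: [-0.054, 0.639, 0.765, -0.064]
contact_force: [0.6, -0.2, -2.8]
grip_width: 0.0105
grip_force: 59.2
tongue [37.3 -0.1 75.2] raise,.,yaw deg [9.54 0.04 0.04] F [ 0.6 -0.2 -2.8] grip 0.010500738414223946
3 rows of [-0.0003 -0.0003 -0.0002] [0.0001 0.001  0.0041]
```

```bash
python3 jog.py '[[0,0,0,0,0.001,0.0042,0.005],[0,0,0,0,0.001,0.0042,0.005],[0,0,0,0,0.001,0.0042,0.005],[0,0,0,0,0,0,0.005],[0,0,0,0,0,0,0.005]]'
python3 jog.py '[[0,0,0,0,0,0,0.005],[0,0,0,0,0,0,0.005]]'
python3 - <<'E'
from h import *
where(HY,OY);plan(*tong(HY,OY,51.5,62.2,9.5),5)
E
```

```text
time_s: 28.1
ee_pos: [0.4979, 0.287, 0.2572]
orientation: [-0.054, 0.639, 0.765, -0.064]
contact_force: [0.2, -0.2, -4.0]
grip_width: 0.011
grip_force: 59.2
time_s: 28.3
ee_pos: [0.498, 0.2871, 0.2576]
orientation: [-0.053, 0.639, 0.765, -0.064]
contact_force: [-0.0, -1.1, -2.7]
grip_width: 0.011
grip_force: 59.2
tongue [38.3 -0.  62.5] raise,.,yaw deg [9.53 0.05 0.04] F [-0.  -1.1 -2.7] grip 0.010979205883017606
5 rows of [-0.0001 -0.0002 -0.0001] [ 0.      0.0026 -0.0004]
```

```bash
python3 jog.py '[[0,0,0,0,0.0026,-0.0004,0.005],[0,0,0,0,0.0026,-0.0004,0.005],[0,0,0,0,0.0026,-0.0004,0.005],[0,0,0,0,0.0026,-0.0004,0.005],[0,0,0,0,0.0026,-0.0004,0.005]]'
python3 jog.py '[[0,0,0,0,0.001,-0.0002,0.005],[0,0,0,0,0,0,0.005],[0,0,0,0,0,0,0.005]]'
python3 jog.py '[[0,0,0,0,0.001,-0.0002,0.005],[0,0,0,0,0,0,0.005],[0,0,0,0,0,0,0.005]]'
python3 jog.py '[[0,0,0,0,0.001,-0.0002,0.005],[0,0,0,0,0,0,0.005],[0,0,0,0,0,0,0.005]]'
python3 -c "
from h import *
where(HY,OY)"
```

```text
time_s: 28.8
ee_pos: [0.5112, 0.2893, 0.2573]
orientation: [-0.054, 0.639, 0.765, -0.064]
contact_force: [0.8, 0.9, -3.1]
grip_width: 0.011
grip_force: 59.2
time_s: 29.1
ee_pos: [0.5118, 0.2895, 0.2573]
orientation: [-0.054, 0.639, 0.765, -0.064]
contact_force: [0.1, 0.2, -3.0]
grip_width: 0.0108
grip_force: 59.2
time_s: 29.4
ee_pos: [0.5129, 0.2897, 0.2573]
orientation: [-0.054, 0.639, 0.765, -0.064]
contact_force: [1.2, 0.6, -3.4]
grip_width: 0.0112
grip_force: 59.2
time_s: 29.7
ee_pos: [0.5139, 0.2899, 0.2574]
orientation: [-0.054, 0.639, 0.765, -0.064]
contact_force: [0.5, -0.7, -3.2]
grip_width: 0.0107
grip_force: 59.2
tongue [54.4 -0.2 62.2] raise,.,yaw deg [9.54 0.04 0.04] F [ 0.5 -0.7 -3.2] grip 0.010652352773367508
```

```bash
python3 jog.py '[[0,0,0,0,0.001,-0.0002,0.005],[0,0,0,0,0,0,0.005],[0,0,0,0,0,0,0.005]]'
python3 jog.py '[[0,0,0,0,0.001,-0.0002,0.005],[0,0,0,0,0,0,0.005],[0,0,0,0,0,0,0.005]]'
python3 -c "
from h import *
where(HY,OY)"
```

```text
time_s: 30.0
ee_pos: [0.5145, 0.2901, 0.2574]
orientation: [-0.054, 0.638, 0.765, -0.064]
contact_force: [-1.7, -0.0, -0.5]
grip_width: 0.011
grip_force: 59.4
time_s: 30.3
ee_pos: [0.5149, 0.2903, 0.2574]
orientation: [-0.054, 0.638, 0.765, -0.065]
contact_force: [-5.3, -0.9, 0.6]
grip_width: 0.0109
grip_force: 59.6
tongue [55.  -0.  62.2] raise,.,yaw deg [ 9.69  0.   -0.  ] F [-5.3 -0.9  0.6] grip 0.010860150528575693
```

Wall contact came at a reading of 55.0. I'll back off and lower the front the same way as before.

```bash
python3 jog.py '[[0,0,0,0,-0.0018,0.0003,0.005],[0,0,0,0,-0.0008,0.0002,0.005],[0,0,0,0,0,0,0.005],[0,0,0,0,0,0,0.005]]'; python3 - <<'E'
from h import *
where(HY,OY);a=tong(HY,OY,53.7,61.8,5);plan(*a,4);plan(*tong(HY,OY,53.7,60.9,1.5),4,a)
E
```

```text
time_s: 30.7
ee_pos: [0.5137, 0.2897, 0.2574]
orientation: [-0.053, 0.639, 0.765, -0.063]
contact_force: [-0.1, 0.6, -3.4]
grip_width: 0.011
grip_force: 59.3
tongue [54.3 -0.3 62.3] raise,.,yaw deg [9.5  0.04 0.06] F [-0.1  0.6 -3.4] grip 0.010959248761705042
4 rows of [-0.0196 -0.0002 -0.0003] [ 0.0001 -0.0038  0.0013]
4 rows of [-0.0153  0.      0.    ] [ 0.     -0.0029  0.0011]
```

```bash
python3 jog.py '[[-0.0196,0,0,0.0001,-0.0038,0.0013,0.005],[-0.0196,0,0,0.0001,-0.0038,0.0013,0.005],[-0.0196,0,0,0.0001,-0.0038,0.0013,0.005],[-0.0196,0,0,0.0001,-0.0038,0.0013,0.005],[0,0,0,0,0,0,0.005]]'
python3 jog.py '[[0,0,0,0,0,0,0.005],[0,0,0,0,0,0,0.005]]'
python3 - <<'E'
from h import *
where(HY,OY);plan(*tong(HY,OY,53.6,60.9,1.5),4)
E
```

```text
time_s: 31.2
ee_pos: [0.4967, 0.2873, 0.2543]
orientation: [-0.028, 0.64, 0.767, -0.034]
contact_force: [0.4, -0.5, -3.6]
grip_width: 0.0108
grip_force: 59.3
time_s: 31.4
ee_pos: [0.498, 0.2873, 0.2544]
orientation: [-0.028, 0.64, 0.767, -0.034]
contact_force: [0.1, 0.7, -2.6]
grip_width: 0.0108
grip_force: 59.3
tongue [53.6  0.1 61.7] raise,.,yaw deg [5.04 0.03 0.06] F [ 0.1  0.7 -2.6] grip 0.010823755566611358
4 rows of [-0.0154 -0.0002 -0.0003] [-0.     -0.0029  0.0011]
```

```bash
python3 jog.py '[[-0.0154,0,0,0,-0.0029,0.0011,0.005],[-0.0154,0,0,0,-0.0029,0.0011,0.005],[-0.0154,0,0,0,-0.0029,0.0011,0.005],[-0.0154,0,0,0,-0.0029,0.0011,0.005],[0,0,0,0,0,0,0.005]]'
python3 jog.py '[[0,0,0,0,0,0,0.005],[0,0,0,0,0,0,0.005]]'
python3 - <<'E'
from h import *
where(HY,OY);plan(*tong(HY,OY,53.6,60.3,0),2)
E
```

```text
time_s: 31.9
ee_pos: [0.4854, 0.2852, 0.2507]
orientation: [-0.008, 0.64, 0.768, -0.01]
contact_force: [0.2, 0.7, -3.7]
grip_width: 0.0109
grip_force: 59.3
time_s: 32.1
ee_pos: [0.4862, 0.2852, 0.2507]
orientation: [-0.009, 0.641, 0.768, -0.01]
contact_force: [-0.4, -0.3, -3.6]
grip_width: 0.011
grip_force: 59.3
tongue [53.4  0.2 60.9] raise,.,yaw deg [1.51 0.03 0.06] F [-0.4 -0.3 -3.6] grip 0.010963847986248191
2 rows of [-0.0132 -0.0003 -0.0005] [-0.0001 -0.0024  0.0011]
```

```bash
python3 jog.py '[[-0.0132,0,0,-0.0001,-0.0024,0.0011,0.005],[-0.0132,0,0,-0.0001,-0.0024,0.0011,0.005],[0,0,0,0,0,0.0003,0.005],[0,0,0,0,0,0,0.005]]'
python3 -c "
from h import *
where(HY,OY)"
python3 jog.py '[[0,0,0,0,0,0.0003,0.03],[0,0,0,0,0,0,0.03],[0,0,0,0,0,0,0.035],[0,0,0,0,0,-0.02,0.035],[0,0,0,0,0,-0.04,0.035]]'
python3 - <<'E'
from h import *
P=hpts(HY,[[-30,128,315],[-30,107.5,252],[-30,84.5,252]]);print(P);plan(P[0],down(HY[2]),5)
E
```

```text
time_s: 32.5
ee_pos: [0.4812, 0.2842, 0.2484]
orientation: [-0.0, 0.641, 0.768, 0.0]
contact_force: [0.3, 0.0, -1.0]
grip_width: 0.0105
grip_force: 59.4
tongue [53.2  0.1 59.9] raise,.,yaw deg [0.01 0.03 0.03] F [ 0.3  0.  -1. ] grip 0.010487004416353841
time_s: 33.0
ee_pos: [0.4806, 0.2833, 0.3073]
orientation: [-0.001, 0.641, 0.768, -0.002]
contact_force: [0.1, 0.1, 1.4]
grip_width: 0.0347
grip_force: 0.0
[[0.43223274 0.40374537 0.315     ]
 [0.43590889 0.38357768 0.252     ]
 [0.44003336 0.36095051 0.252     ]]
5 rows of [-0.001   0.0001 -0.0001] [ 0.0254 -0.0052 -0.0015]
```

```bash
python3 jog.py '[[0,0,0,0.0235,-0.0052,-0.003,0],[0,0,0,0.0235,-0.0052,-0.002,0],[0,0,0,0.0235,-0.0052,0,0],[0,0,0,0.0235,-0.0052,0,0],[0,0,0,0.0235,-0.0052,0,0]]'
python3 jog.py '[[0,0,0,0,0,0.025,0],[0,0,0,0,0,0.025,0],[0,0,0,0,0,0.012,0],[0,0,0,0,0,0,0],[0,0,0,0,0,0,0]]'
python3 - <<'E'
from h import *
p,R,o=tcp();print(Ro.from_euler("z",-HY[2]).apply(p-[HY[0],HY[1],0])*1e3)
E
```

```text
time_s: 33.5
ee_pos: [0.4344, 0.3962, 0.3148]
orientation: [-0.0, 0.641, 0.768, 0.001]
contact_force: [-0.6, -0.5, -0.3]
grip_width: -0.0001
grip_force: 0.0
time_s: 34.0
ee_pos: [0.435, 0.3954, 0.2522]
orientation: [-0.0, 0.641, 0.768, 0.001]
contact_force: [-0.0, 1.1, 0.9]
grip_width: 0.0
grip_force: 0.0
[-28.74772256 119.32260282 252.1562812 ]
```

```bash
python3 jog.py '[[0,0,0,-0.01,-0.001,0,0],[0,0,0,-0.01,0,0,0],[0,0,0,-0.005,0,0,0],[0,0,0,-0.004,0,0,0],[0,0,0,-0.003,0,0,0]]'
python3 jog.py '[[0,0,0,-0.002,0,0,0],[0,0,0,0,0,0,0]]'
python3 jog.py '[[0,0,0,-0.0015,0,0,0],[0,0,0,0,0,0,0]]'
python3 jog.py '[[0,0,0,-0.001,0,0,0],[0,0,0,0,0,0,0]]'
python3 - <<'E'
from h import *
p,R,o=tcp();print(Ro.from_euler("z",-HY[2]).apply(p-[HY[0],HY[1],0])*1e3)
E
```

```text
time_s: 34.5
ee_pos: [0.4398, 0.3636, 0.2517]
orientation: [-0.0, 0.641, 0.768, 0.001]
contact_force: [-0.2, 3.4, 1.8]
grip_width: -0.0
grip_force: 1.6
time_s: 34.7
ee_pos: [0.4401, 0.3614, 0.2512]
orientation: [-0.0, 0.641, 0.768, 0.0]
contact_force: [0.1, 2.4, 1.3]
grip_width: 0.0003
grip_force: 1.2
time_s: 34.9
ee_pos: [0.4403, 0.3601, 0.251]
orientation: [-0.0, 0.641, 0.768, 0.0]
contact_force: [-0.3, 3.3, 1.4]
grip_width: -0.0
grip_force: 1.4
time_s: 35.1
ee_pos: [0.4404, 0.3595, 0.2511]
orientation: [-0.001, 0.641, 0.768, 0.001]
contact_force: [1.3, 5.1, 1.7]
grip_width: 0.0002
grip_force: 2.4
[-29.94303901  82.98125564 251.05895962]
```

```bash
python3 jog.py '[[0,0,0,-0.0015,0,0,0],[0,0,0,0,0,0,0]]'
python3 jog.py '[[0,0,0,-0.001,0,0,0],[0,0,0,0,0,0,0]]'
python3 jog.py '[[0,0,0,0.015,0,0,0],[0,0,0,0.005,0,-0.04,0],[0,0,0,-0.03,0,-0.045,0],[0,0,0,-0.045,0,-0.045,0],[0,0,0,-0.045,0,-0.01,0]]'
python3 jog.py '[[0,0,0,-0.045,0.003,0,0],[0,0,0,-0.02,0.003,0,0],[0,0,0,0,0,0,0],[0,0,0,0,0,0,0],[0,0,0,0,0,0,0]]'
python3 - <<'E'
from h import *
v=shot("wrist","w12");t=shot("top","t2");print(tcp()[0])
c=hpts(HY,[[-2.9,0,0]])[0]
print("Y expect",c,HY[2],fit([v],"yellow",cover(.11,.063)[:1]+cover(.11,.063)[2:],(c[0],c[1],HY[2],0)))
img,K,T=v
for q in(0,16): print(q,proj(hpts(HY,[[-30,70+q,95]]),K,T).round(0))
img,K,T=t;c=hpts(HB,[[-3,0,0]])[0]
print("B expect",c,fit([t],"blue",cover(.136,.063)[:1]+cover(.136,.063)[3:],(c[0],c[1],.032)))
for n,H,y in(("b",HB,83),("y",HY,70)):
    for q in(0,16):
        x=proj(hpts(H,[[-30,y+q,95]]),K,T)[0];print(n,q,x.round(1))
    x=x.round().astype(int);print(img.mean(2)[x[1]-3:x[1]+4,x[0]-4:x[0]+13].astype(int))
E
```

```text
time_s: 35.3
ee_pos: [0.4404, 0.3589, 0.2512]
orientation: [-0.002, 0.64, 0.768, 0.002]
contact_force: [0.8, 8.9, -1.9]
grip_width: -0.0003
grip_force: 4.0
time_s: 35.5
ee_pos: [0.4404, 0.3586, 0.2513]
orientation: [-0.002, 0.64, 0.768, 0.002]
contact_force: [1.5, 10.7, -3.9]
grip_width: -0.0002
grip_force: 5.1
time_s: 36.0
ee_pos: [0.4562, 0.2704, 0.3809]
orientation: [0.001, 0.64, 0.769, 0.001]
contact_force: [1.3, -0.5, 0.1]
grip_width: -0.0001
grip_force: 0.0
time_s: 36.5
ee_pos: [0.4733, 0.2077, 0.3777]
orientation: [-0.001, 0.64, 0.768, -0.0]
contact_force: [-0.0, 0.7, -0.6]
grip_width: 0.0
grip_force: 0.0
[0.4732571  0.2082301  0.37783509]
Y expect [0.48184701 0.28267996 0.        ] 0.1803 (array([ 0.4817,  0.2826,  0.1827, -0.0025]), [40, 27, 40], np.float64(0.22), np.float64(0.95))
0 [[264.  -3.]]
16 [[264. -32.]]
B expect [ 0.50920154 -0.25359598  0.        ] (array([ 0.5082, -0.2517,  0.0333]), [40, 40], np.float64(0.13), np.float64(1.0))
b 0 [375.2 229.2]
b 16 [369.3 229.4]
[[ 90  94 131 142 136 133 138  94  42  43  43  88  95  78  74  78  70]
 [ 57 102 113 114 105  98  9
[... 233 characters left out ...]
9  70  72  73  72  70]
 [ 61 110  84  72  73  76  72  57  29  31  43  45  73  75  73  74  72]
 [ 62 108  94  77  77  71  75  57  31  31  38  44  69  72  71  71  70]]
y 0 [185.7 244.1]
y 16 [179.9 245.2]
[[113 109 109 112 133 137 127 108  76  52  35  25  76  81  75  77  76]
 [109 108 110 115 111  90 100  94  61  49  36  26  51  74  73  75  75]
 [117 117 112 111 118  90  78  74  60  48  45  33  43  70  78  75  75]
 [118 119 116 115 112 100  82  75  64  50  50  33  36  70  75  75  77]
 [113 114 113 111 111 110  86  78  76  58  57  33  34  64  75  75  76]
 [115 116 112 112 110 105  85  76  74  54  55  34  31  69  85  86  78]
 [118 115 117 114 110 115  91  74  79  62  50  36  28  90 115 116  85]]
```

Both tabs appear at their shut positions. The yellow cover fits within 0.3 mm of the expected place, the blue within the top camera's calibration error, and the robot is clear of everything. I'm handing the job in.

```bash
python3 -c "
from rig import ctrl
print(ctrl.close_job())"
```

```text
the job is handed in; nothing more can be done
None
```

I closed both housings with the cover of their own colour, pushed both catches home, and handed the job in at about 36.6 s of the 72 s; the hand-in returned no verdict, so the pass is not confirmed.

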